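Set up the sample breakfast display

TASK

Set up the sample breakfast on the wooden display board: stand the milk carton on the middle of the square stand and lay the biscuit box flat and centred on top of the carton, and stand the cereal cup on the middle of the round stand. Stand the juice bottle on the board exactly midway between the two stands, and the jam jar on the board directly behind the bottle (towards the board's far edge, away from the robot) with a gap of about 3 cm between them. Leave the steel shaker where it is.

Things in the scene. Friction and masses are not known exactly. Their poses are not given: they have to be found in the camera images.
- carton_mid (a point): Milk carton: upright white square block, 58 x 58 mm, 80 mm tall, flat top, a grey band round its lower part; about 0.22 kg. The point is its centre, 40 mm above its underside; x and y point at its flat sides, z up. It starts upright on the table.
- biscuits_mid (a point): Biscuit box: plain brown cardboard box lying flat with one white band, 90 mm long (its x) by 45 mm wide (its y) by 34 mm high (z). The point is its centre, 17 mm above its underside. It starts flat on the table.
- cereal_mid (a point): Cereal cup: sealed white plastic round cup, 75 mm tall, 58 mm across at the foot and 62 mm near the top, with a flat metal-foil lid 66 mm across (top 3 mm). The point is on its axis, 37.5 mm above its underside; z up. It starts upright on the table.
- juice_mid (a point): Juice bottle: small amber bottle with a white cap, 88 mm tall; its body is a cylinder 48 mm across up to 56 mm height, then it narrows to a neck of 28 mm and a cap of 31 mm. The point is on its axis, 30 mm above its underside (middle of the cylindrical body); z up. It starts upright on the table.
- jam_mid (a point): Jam jar: squat clear jar with a steel lid, 42 mm tall, 58 mm across, lid 60 mm across (top 12 mm). The point is its centre, 21 mm above its underside; z up. It starts upright on the table.
- shaker_mid (a point): Steel shaker, a bystander standing among the goods: plain steel, round, 70 mm tall, 44 mm across at the foot, tapering, no cap. It is to be left where it is. The point is on its axis, 30 mm above its underside.
- board: Brown wooden display board, fixed, lying on the table: 200 mm deep (its x, pointing away from the robot to its back edge), 400 mm wide (its y), 6 mm thick. Origin: centre of its underside, at table height. The two stands lie on it, their centres 40 mm in front of the board's centre line (x = -40 mm) and 140 mm to either side; which is left and which right changes.
- square_stand: Square stand: low dark grey square slab, 96 x 96 mm, 15 mm high, fixed on the board. Origin: centre of its underside (6 mm above the table); its top is 21 mm above the table. x and y along its sides, parallel to the board's.
- round_stand: Round stand: low dark grey disc, 96 mm across, 15 mm high, fixed on the board. Origin: centre of its underside (6 mm above the table); its top is 21 mm above the table.
Things that resemble listed ones, but are neither listed nor needed, are in the scene too. What is shaped like the part that bears carton_mid but green or purple is not meant.

How it is judged:
At the end, for the whole second after the job is handed in: Upright and at rest: carton and cereal cup within 13 mm of their stands' centres, biscuit box flat on the carton within 15 mm of its centre, bottle within 15 mm each way of the stands' midpoint, jar behind it, centres 60 to 115 mm apart, within 22 mm of the board's middle line (horizontal distance between carton_mid and square_stand below 0.013 m and z of carton_mid in the frame of square_stand between 0.05 and 0.06 m and horizontal distance between biscuits_mid and carton_mid below 0.015 m and z of biscuits_mid in the frame of carton_mid between 0.052 and 0.062 m and horizontal distance between cereal_mid and round_stand below 0.013 m and z of cereal_mid in the frame of round_stand between 0.0475 and 0.0575 m and x of juice_mid in the frame of board between -0.055 and -0.025 m and y of juice_mid in the frame of board between -0.015 and 0.015 m and z of juice_mid in the frame of board between 0.031 and 0.041 m and y of jam_mid in the frame of board between -0.022 and 0.022 m and z of jam_mid in the frame of board between 0.022 and 0.032 m and x of jam_mid in the frame of board above 0 m and horizontal distance between jam_mid and juice_mid between 0.06 and 0.115 m and angle between each of carton_mid, biscuits_mid, cereal_mid, juice_mid, jam_mid's own z axis and vertical below 0.1 rad and linear speed of each of carton, biscuits, cereal, juice, jam below 0.02 m/s); the robot touches nothing.
It fails at once if the steel shaker was moved more than 30 mm or knocked over (distance of shaker_mid from where it was at the start of the episode above 0.03 m or angle between shaker_mid's own z axis and vertical above 0.5 rad).
It also fails if it takes over 138 s, if anything falls off the work surface, if the arm or the gripper's body presses on something with over 40 N, if the wrist force passes 120 N, or if a joint passes its speed limit or range.

ROBOT

A 7-joint arm with a two-finger parallel gripper is mounted at the origin on the work surface. World frame = base frame: x ahead of the robot, y to its left, z up, the work surface at z = 0. Lengths are in m, angles in rad, forces in N, time in s.
With the tool pointing down it reaches from about 0.4 to 0.85 m from the base axis. Payload 4.5 kg.
Tool frame: the origin (TCP) lies midway between the tips of the shut fingers; the grasp point (between the pads) lies 19 mm behind it; y points along the fingers, z is the direction in which the jaws open and shut, and the axes are right-handed (so a half turn about y gives the same grasp; the last joint's range is limited). The gripper opens to 85 mm and grips with 20 to 120 N. Pads are 22 mm wide; open, the fingers measure 114 mm over their backs; the gripper's body (76 mm by 85 mm) begins 54 mm behind the grasp point. The pads swing forward as they close: fully open they stand 13 mm farther back than shut.
Start: joints at [1.156, 0.689, -0.195, 1.565, 0.157, 0.902, -0.215], TCP at [0.271, -0.563, 0.231] pointing down, gripper open.
Joint ranges: [-3.01, 3.01], [-0.46, 2.08], [-1.47, 1.51], [0.13, 2.56], [-1, 4.14], [0.04, 2.09], [-2.66, 2.66]. Speed limits (rad/s): [2.57, 2.57, 3.14, 3.14, 3.14, 3.14, 3.14].

INTERFACE

Orientations are given as a 3x3 rotation matrix whose columns are the frame's x, y, z axes.
In Python, from bench import robot, get_image, finder gives the robot as it stands.
- The arm moves only by the shell command python3 -m handwheel 'ROWS' [FORCE]. ROWS is JSON, a list of rows, each an object of numbers: "tx", "ty", "tz": the shift along the tool's x, y, z as a fraction of full scale; "ax", "ay", "az": the turn, a rotation vector about the tool's x, y, z as a fraction of full scale; "jaw": the opening, from 0 (shut) to 1 (fully open). In form: [{"tx": .., "ty": .., "tz": .., "ax": .., "ay": .., "az": .., "jaw": ..}, ...]. A call has 1 to 10 rows; each row is the pose to reach, as a shift and turn from the pose commanded when the call began, along the tool's axes at that moment; what a row does not reach only later rows make up. Full scale, the value 1, is 0.12 m for a shift and 45 degrees for a turn. A row lasts 1/10 s, in which the tool goes at most 50 mm and 8.59 degrees, less where a joint would pass 70% of its speed; a pose out of reach is approached as far as the arm can. A call with a number of a shift or a turn outside -1 to 1 is refused whole. A call with a gripper value outside its range is refused whole. The fingers move at their own pace and stop on an object; FORCE is the grip in N (left out, the last holds). Time passes only in rows, so rows that repeat a pose let the fingers close. It gives the time, the measured TCP pose, the force and the opening at its end, in the units of the state.
- robot.get_obs(): the state, without advancing time (a new reading comes with each control period).
- get_image(name): name is "side" or "top"; returns a dict with "image" (420x560x3 uint8, red, green, blue), "depth" (420x560 float32, m along the optical axis (not along the pixel's ray), 0 where there is no reading), "intrinsics" (3x3 intrinsics, pixels), "origin" and "orientation" of the camera in the world. Camera axes: x right, y down, z forward; pixel columns grow to the right and rows downward; lengths in m; the calibration is good to about 2 mm. A picture is of the moment at which its call begins.
- robot.hand_in(): hands the job in, once; it reports no verdict.
Trained networks look in the newest picture that a camera, given by its name, has taken for a name from the list of things; names that differ only in an ending like _2 or _b are one class to them, and where a whole thing is asked for, a point or a joint stands for the part that bears it (a point fixed in the world has none). Each returns a list of dicts, best first, with "score" (0 to 1); they miss things now and then, are a little off and sometimes report something else, mostly with a low value. They report only what shows in the picture. A call takes as long as a camera call. They do not tell look-alikes from the thing itself.
- finder.spot_in(camera, name): "centre" ([column, row] in pixels, amid what is visible of it).
The state is a dict: "time_s": time; "qpos": joint angles; "joint_velocities": joint speeds; "joint_efforts": joint torques, N m; "tool_pos": TCP position; "orientation": TCP orientation; "wrist_force": force on the tool from outside, world axes, zero at the start; "moment": the same for the moment, N m; "grip_width": opening from 0.0 (shut) to 1.0 (fully open).
Only numpy, scipy, OpenCV 4.12 (cv2) and the standard library are available. Lean on these libraries where they do the work, as an engineer would, in place of code of your own. Each camera call takes 0.05 s, during which the arm holds its last target.

## Working session

There is one attempt and no reset: what is moved stays moved. The work goes in short steps, Python scripts to look and compute and a shell command to move; the robot and the scene stay as the last step left them, time stands still between calls to the robot, and variables do not carry over. Pictures are saved under pics/ and viewed, and the job is handed in when it is done.

```bash
mkdir -p pics; ls
python3 - <<'E'
from bench import robot,get_image,finder
import cv2,numpy as np
o=robot.get_obs();print({k:np.round(v,3).tolist() for k,v in o.items()})
for c in("top","side"):
    g=get_image(c);cv2.imwrite(f"pics/{c}0.png",g["image"][:,:,::-1]);print(c,g["intrinsics"],g["origin"],g["orientation"])
    for n in["carton_mid","biscuits_mid","cereal_mid","juice_mid","jam_mid","shaker_mid","board","square_stand","round_stand"]:
        print(n,[(np.round(d["centre"]).tolist(),round(d["score"],2)) for d in finder.spot_in(c,n)][:4])
E
```

```text
pics
{'time_s': 0.0, 'qpos': [1.156, 0.69, -0.194, 1.566, 0.157, 0.902, -0.215], 'joint_velocities': [0.0, -0.001, 0.001, 0.001, -0.001, -0.001, 0.001], 'joint_efforts': [-0.0, -53.96, -1.266, -15.854, 0.009, 0.01, 0.0], 'tool_pos': [0.271, -0.563, 0.23], 'orientation': [[-0.901, -0.001, 0.434], [-0.434, 0.002, -0.901], [0.0, -1.0, -0.002]], 'wrist_force': [-0.328, 0.133, 0.219], 'moment': [0.007, -0.018, -0.015], 'grip_width': 1.001}
top [[514.29013442   0.         266.22572997]
 [  0.         514.29013442 216.05452748]
 [  0.           0.           1.        ]] [ 0.23505897 -0.06464484  1.29630361] [[ 0.0268181  -0.98664582  0.16065745]
 [-0.99942956 -0.02316381  0.0245761 ]
 [-0.02052647 -0.16122489 -0.98670421]]
carton_mid [([421.0, 205.0], 0.92), ([420.0, 277.0], 0.9), ([320.0, 216.0], 0.84), ([374.0, 172.0], 0.73)]
biscuits_mid [([133.0, 203.0], 0.6)]
cereal_mid [([178.0, 221.0], 0.92)]
juice_mid [([226.0, 218.0], 0.88)]
jam_mid [([373.0, 232.0], 0.83)]
shaker_mid [([280.0, 226.0], 0.48)]
board []
square_stand [([314.0, 156.0], 0.71)]
round_stand [([208.0, 161.0], 0.76), ([280.0, 223.0], 0.48)]
side [[446.87285976   0.         278.56510399]
 [  0.         446.87285976 211.72755132]
 [  0.           0.           1.        ]] [0.38190303 0.80120203 0.53066979] [[-0.99788848 -0.01848272  0.06226528]
 [-0.06339553  0.48568322 -0.87183302]
 [-0.01412736 -0.87393947 -0.48582942]]
carton_mid [([270.0, 159.0], 0.95), ([240.0, 172.0], 0.79), ([356.0, 173.0], 0.79), ([335.0, 156.0], 0.68)]
biscuits_mid [([251.0, 345.0], 0.85), ([278.0, 242.0], 0.41)]
cereal_mid [([282.0, 285.0], 0.92)]
juice_mid [([278.0, 242.0], 0.87)]
jam_mid [([302.0, 175.0], 0.6)]
shaker_mid [([288.0, 213.0], 0.64)]
board [([174.0, 250.0], 0.81)]
square_stand [([210.0, 207.0], 0.87)]
round_stand []
```

View pics/top0.png

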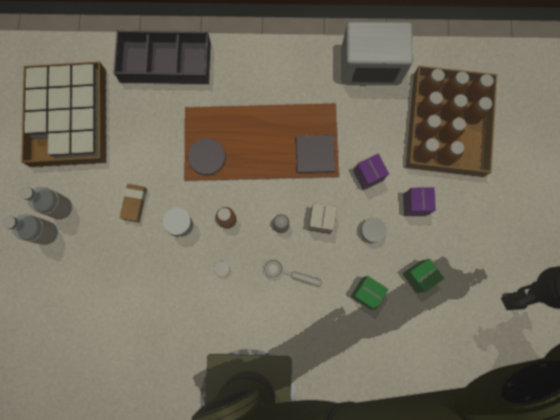

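View pics/side0.png

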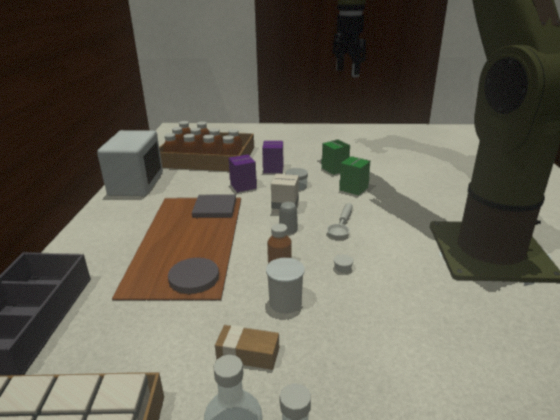

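Run:
```python
import cv2
a=cv2.imread("pics/top0.png");cv2.imwrite("pics/top0c.png",cv2.resize(a[110:310,100:460],None,fx=2.2,fy=2.2,interpolation=2))
a=cv2.imread("pics/side0.png");cv2.imwrite("pics/side0c.png",cv2.resize(a[120:300,180:400],None,fx=3.3,fy=3.3,interpolation=2))
```

```text
(no output)
```

View pics/top0c.png

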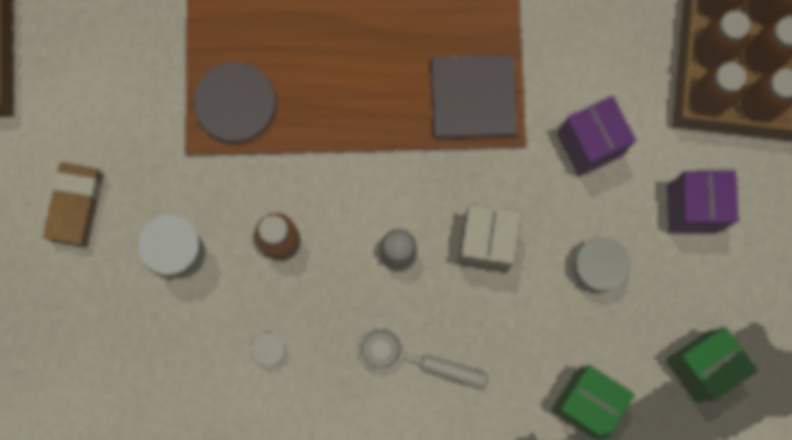

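View pics/side0c.png

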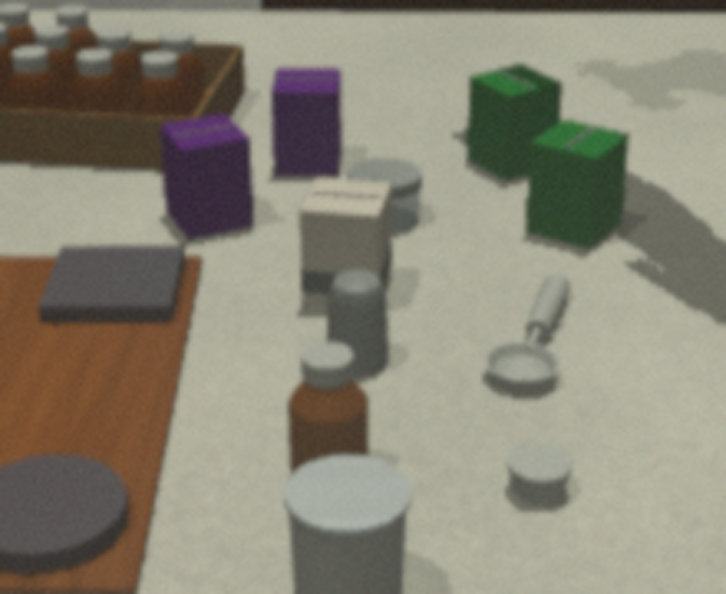

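The white carton is at top (322,218). Things that could be taken for it are the purple blocks at (371,171) and (420,201) and the green ones at (371,292) and (425,275); only the white one has the grey band. The other picks in the top view:
- **Jam jar:** steel-lidded, (373,231). The small cap at (222,268) is a decoy.
- **Bottle:** (226,217). The crate of bottles at (455,115) is a decoy.
- **Cup:** (177,221).
- **Biscuits:** (133,203). The carton-like tray at (65,110) is a decoy.
- **Shaker:** (281,223).

Next I'll measure them from depth.

```bash
cat > h.py <<'E'
from bench import robot,get_image,finder
import cv2,numpy as np
def cloud(c):
    g=get_image(c);d=g["depth"];K=g["intrinsics"]
    v,u=np.indices(d.shape)
    p=np.stack([(u-K[0,2])/K[0,0]*d,(v-K[1,2])/K[1,1]*d,d],-1)@np.array(g["orientation"]).T+np.array(g["origin"])
    p[d==0]=np.nan
    return g["image"],p
def rect(p):
    r=cv2.minAreaRect(p.astype(np.float32)*1000);return np.round(r[0],1),np.round(r[1],1),round(r[2],1)
E
python3 - <<'E'
from h import *
img,p=cloud("top")
print("table z",np.nanmedian(p[240:255,150:200,2]),np.nanmedian(p[200:215,90:110,2]),np.nanmedian(p[300:310,430:440,2]),np.nanmedian(p[190:195,340:350,2]))
S={"carton":(322,218,.08),"cereal":(177,221,.075),"biscuits":(133,203,.034),"jam":(373,231,.042),"juice":(226,217,.088),"shaker":(281,223,.07),"sq":(315,155,.021),"rd":(208,157,.021)}
for n,(u,v,h) in S.items():
    w=p[v-28:v+28,u-28:u+28].reshape(-1,3)
    print(n,"maxz",np.nanpercentile(p[v-3:v+4,u-3:u+4,2],50).round(4))
    m=abs(w[:,2]-h)<(.008 if h>.03 else .004)
    q=w[m];
    c=p[v,u];q=q[np.hypot(q[:,0]-c[0],q[:,1]-c[1])<.08]
    print("   top pts",len(q),"mean",q.mean(0).round(4),"rect",rect(q[:,:2]),"circ",cv2.minEnclosingCircle(q[:,:2].astype(np.float32)*1000))
hsv=cv2.cvtColor(img,cv2.COLOR_RGB2HSV)
m=(abs(p[:,:,2]-.006)<.02)&(hsv[:,:,1]>110);m[:98]=0;m[185:]=0;m[:,:178]=0;m[:,345:]=0
q=p[m];print("board",len(q),rect(q[:,:2]),np.median(q[:,2]))
E
```

```text
table z -0.0005564230995318553 -0.0002584828885940915 -0.0007970248750222009 5.748912280190144e-05
carton maxz 0.0793
   top pts 586 mean [ 0.4352 -0.1703  0.0792] rect (array([ 436.1, -170.7]), array([58. , 58.8]), 82.6) circ ((435.5683288574219, -170.08544921875), 38.9150276184082)
cereal maxz 0.0744
   top pts 585 mean [0.4166 0.1822 0.0744] rect (array([417.1, 181.9]), array([64.6, 65.4]), 5.7) circ ((416.8276062011719, 181.86566162109375), 33.40275955200195)
biscuits maxz 0.0338
   top pts 647 mean [0.4676 0.3054 0.0334] rect (array([468.1, 306. ]), array([47.2, 90.2]), 81.5) circ ((467.7875671386719, 305.5776062011719), 48.91447067260742)
jam maxz 0.0417
   top pts 472 mean [ 0.4108 -0.2979  0.0413] rect (array([ 410.8, -298.4]), array([58.3, 57.8]), 46.2) circ ((411.31353759765625, -298.15716552734375), 30.03143882751465)
juice maxz 0.0877
   top pts 133 mean [0.4338 0.0666 0.0873] rect (array([434. ,  66.7]), array([29.4, 28.8]), 28.8) circ ((434.1432189941406, 67.13660430908203), 15.388470649719238)
shaker maxz 0.0665
   top pts 117 mean [ 0.4235 -0.0698  0.0659] rect (array([422.1, -70.2]), array([32.2, 29.4]), 72.1) circ ((423.447509765625, -70.3272933959961), 16.770925521850586)
sq maxz 0.0207
   top pts 1171 mean [ 0.6074 -0.1536  0.0207] rect (array([ 608.5, -154.5]), array([97.3, 95.4]), 1.8) circ ((607.6483764648438, -154.25584411621094), 65.5179672241211)
rd maxz 0.0201
   top pts 908 mean [0.595  0.1247 0.0206] rect (array([594.8, 125.9]), array([94.2, 92.9]), 2.2) circ ((595.498046875, 125.14608001708984), 47.96904754638672)
board 8439 (array([642.6, -11.8]), array([199.3, 396.6]), 2.6) 0.005562275017630736
```

```bash
cat > go.py <<'E'
# usage: go.py x y z [yawdeg of jaw axis] : prints the shift/turn in move units from the measured pose
import sys,numpy as np
from scipy.spatial.transform import Rotation as R
from bench import robot
a=[float(s) for s in sys.argv[1:]];yaw=np.radians(a[3] if len(a)>3 else -97.4)
o=robot.get_obs();Rm=np.array(o["orientation"]);p=np.array(o["tool_pos"])
z=np.array([np.cos(yaw),np.sin(yaw),0]);y=np.array([0,0,-1.]);T=np.stack([np.cross(y,z),y,z],1)
s=Rm.T@(np.array(a[:3])-p)/.12;r=R.from_matrix(Rm.T@T).as_rotvec()/np.radians(45)
print("t",o["time_s"],"pos",p.round(4),"F",np.round(o["wrist_force"],1),"jaw",round(o["grip_width"],3))
print("shift",s.round(3),"turn",r.round(3))
E
python3 go.py .411 -.298 .2
```

```text
t 1.05 pos [ 0.2712 -0.5631  0.2313] F [ 0.3 -0.2  0.5] jaw 0.999
shift [-2.008  0.261 -1.485] turn [-0.     0.736  0.   ]
```

Run:
```python
from h import *
im=get_image("top")["image"][:,:,::-1]
a=cv2.resize(im[195:250,295:400],None,fx=6,fy=6,interpolation=2);cv2.imwrite("pics/crop1.png",a)
```

```text
(no output)
```

View pics/crop1.png

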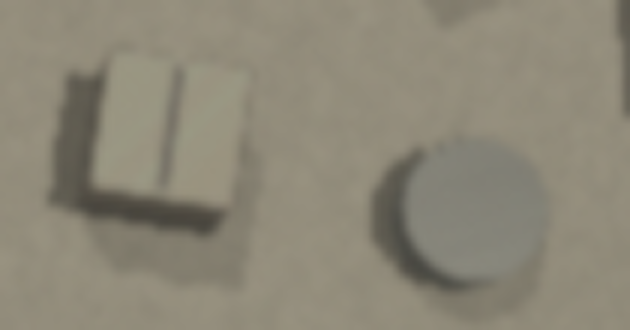

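The crop confirms the choice: the white carton is at top (322,218) and the steel-lidded jar at (373,231). I'll start with the jar.

```bash
python3 -m handwheel '[{"tx":-0.33,"tz":-0.25,"ay":0.18},{"tx":-0.66,"tz":-0.5,"ay":0.37},{"tx":-1,"ty":0.1,"tz":-0.75,"ay":0.55},{"tx":-1,"ty":0.1,"tz":-0.75,"ay":0.736},{"tx":-1,"ty":0.1,"tz":-0.75,"ay":0.736,"jaw":1}]'; python3 go.py .411 -.298 .15
```

```text
t 1.1 pos [ 0.2712 -0.5631  0.2313] F [ 0.6 -0.9  0.3] jaw 1.003
shift [-2.008  0.678 -1.485] turn [-0.     0.736 -0.   ]invalid input
```

Every row probably needs all the fields.

```bash
python3 -m handwheel '[{"tx":-0.33,"ty":0,"tz":-0.25,"ax":0,"ay":0.18,"az":0,"jaw":1},{"tx":-0.66,"ty":0,"tz":-0.5,"ax":0,"ay":0.37,"az":0,"jaw":1},{"tx":-1,"ty":0.1,"tz":-0.75,"ax":0,"ay":0.55,"az":0,"jaw":1},{"tx":-1,"ty":0.1,"tz":-0.75,"ax":0,"ay":0.736,"az":0,"jaw":1},{"tx":-1,"ty":0.1,"tz":-0.75,"ax":0,"ay":0.736,"az":0,"jaw":1}]'; python3 go.py .411 -.298 .15
```

```text
time_s: 1.6
tool_pos: [0.3416, -0.4283, 0.2193]
orientation: [[-0.992, -0.0, -0.125], [0.125, 0.0, -0.992], [0.0, -1.0, -0.0]]
wrist_force: [-0.8, -0.2, 0.3]
grip_width: 1.0
t 1.6 pos [ 0.3416 -0.4283  0.2193] F [-0.8 -0.2  0.3] jaw 1.0
shift [-0.438  0.578 -1.15 ] turn [0.    0.004 0.   ]
```

```bash
python3 -m handwheel '[{"tx":-0.2,"ty":0,"tz":-0.35,"ax":0,"ay":0,"az":0,"jaw":1},{"tx":-0.4,"ty":0.2,"tz":-0.7,"ax":0,"ay":0,"az":0,"jaw":1},{"tx":-0.44,"ty":0.4,"tz":-1,"ax":0,"ay":0,"az":0,"jaw":1},{"tx":-0.44,"ty":0.55,"tz":-1,"ax":0,"ay":0,"az":0,"jaw":1},{"tx":-0.44,"ty":0.55,"tz":-1,"ax":0,"ay":0,"az":0,"jaw":1}]'; python3 go.py .411 -.298 .1;python3 go.py .411 -.298 .006
```

```text
time_s: 2.1
tool_pos: [0.4072, -0.3174, 0.1516]
orientation: [[-0.992, -0.003, -0.125], [0.125, 0.002, -0.992], [0.003, -1.0, -0.001]]
wrist_force: [-0.3, 0.0, 0.7]
grip_width: 1.004
t 2.1 pos [ 0.4072 -0.3174  0.1516] F [-0.3  0.   0.7] jaw 1.004
shift [-0.013  0.431 -0.164] turn [0.002 0.004 0.004]
t 2.1 pos [ 0.4072 -0.3174  0.1516] F [-0.3  0.   0.7] jaw 1.004
shift [-0.016  1.214 -0.163] turn [0.002 0.004 0.004]
```

```bash
python3 -m handwheel '[{"tx":-0.015,"ty":0.1,"tz":-0.163,"ax":0,"ay":0,"az":0,"jaw":1},{"tx":-0.015,"ty":0.4,"tz":-0.163,"ax":0,"ay":0,"az":0,"jaw":1},{"tx":-0.015,"ty":0.7,"tz":-0.163,"ax":0,"ay":0,"az":0,"jaw":1},{"tx":-0.015,"ty":0.9,"tz":-0.163,"ax":0,"ay":0,"az":0,"jaw":1},{"tx":-0.015,"ty":0.9,"tz":-0.163,"ax":0,"ay":0,"az":0,"jaw":1}]' 30;python3 go.py .411 -.298 .006
```

```text
time_s: 2.6
tool_pos: [0.4108, -0.3004, 0.0437]
orientation: [[-0.991, -0.003, -0.13], [0.13, 0.0, -0.991], [0.003, -1.0, -0.0]]
wrist_force: [-0.4, 0.4, -0.2]
grip_width: 0.998
t 2.6 pos [ 0.4108 -0.3004  0.0437] F [-0.4  0.4 -0.2] jaw 0.998
shift [ 0.     0.314 -0.02 ] turn [ 0.    -0.002  0.004]
```

```bash
python3 -m handwheel '[{"tx":0,"ty":0.17,"tz":-0.02,"ax":0,"ay":0,"az":0,"jaw":1},{"tx":0,"ty":0.31,"tz":-0.02,"ax":0,"ay":0,"az":0,"jaw":1},{"tx":0,"ty":0.31,"tz":-0.02,"ax":0,"ay":0,"az":0,"jaw":0.6},{"tx":0,"ty":0.31,"tz":-0.02,"ax":0,"ay":0,"az":0,"jaw":0.3},{"tx":0,"ty":0.31,"tz":-0.02,"ax":0,"ay":0,"az":0,"jaw":0.3},{"tx":0,"ty":0.31,"tz":-0.02,"ax":0,"ay":0,"az":0,"jaw":0.3},{"tx":0,"ty":0.31,"tz":-0.02,"ax":0,"ay":0,"az":0,"jaw":0.3},{"tx":0,"ty":0.31,"tz":-0.02,"ax":0,"ay":0,"az":0,"jaw":0.3}]' 30;python3 go.py .411 -.298 .14
```

```text
time_s: 3.4
tool_pos: [0.4132, -0.2978, 0.0097]
orientation: [[-0.992, 0.002, -0.13], [0.13, -0.003, -0.992], [-0.002, -1.0, 0.002]]
wrist_force: [-0.9, -0.5, 7.6]
grip_width: 0.688
t 3.4 pos [ 0.4132 -0.2978  0.0097] F [-0.9 -0.5  7.6] jaw 0.688
shift [ 0.016 -1.086  0.006] turn [-0.003 -0.001 -0.003]
```

```bash
python3 -m handwheel '[{"tx":0,"ty":-0.2,"tz":0,"ax":0,"ay":0,"az":0,"jaw":0.3},{"tx":0,"ty":-0.5,"tz":0,"ax":0,"ay":0,"az":0,"jaw":0.3},{"tx":0,"ty":-0.8,"tz":0,"ax":0,"ay":0,"az":0,"jaw":0.3},{"tx":0,"ty":-1,"tz":0,"ax":0,"ay":0,"az":0,"jaw":0.3},{"tx":0,"ty":-1,"tz":0,"ax":0,"ay":0,"az":0,"jaw":0.3}]' 40;python3 go.py .686 -.0104 .14
python3 - <<'E'
from h import *
g=get_image("side")["image"][:,:,::-1];cv2.imwrite("pics/s1.png",cv2.resize(g[80:260,200:420],None,fx=3,fy=3))
E
```

```text
time_s: 3.9
tool_pos: [0.4146, -0.2976, 0.1317]
orientation: [[-0.992, 0.006, -0.129], [0.129, -0.004, -0.992], [-0.007, -1.0, 0.003]]
wrist_force: [-0.7, -0.3, -1.5]
grip_width: 0.683
t 3.9 pos [ 0.4146 -0.2976  0.1317] F [-0.7 -0.3 -1.5] jaw 0.683
shift [-1.935 -0.064 -2.665] turn [-0.004 -0.    -0.008]
```

View pics/s1.png

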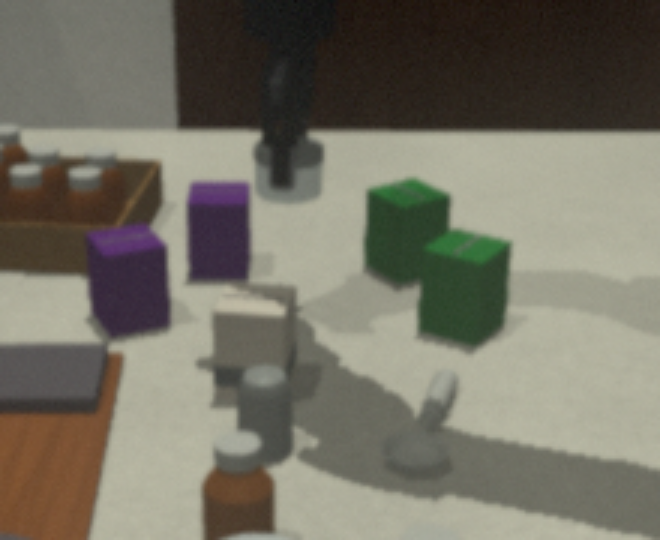

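The jar is held level at (290,165) in the crop. Carrying it to the spot behind the midpoint.

```bash
python3 -m handwheel '[{"tx":-0.2,"ty":-0.1,"tz":-0.25,"ax":0,"ay":0,"az":0,"jaw":0.3},{"tx":-0.45,"ty":-0.1,"tz":-0.6,"ax":0,"ay":0,"az":0,"jaw":0.3},{"tx":-0.7,"ty":-0.1,"tz":-0.95,"ax":0,"ay":0,"az":0,"jaw":0.3},{"tx":-0.75,"ty":-0.1,"tz":-1,"ax":0,"ay":0,"az":0,"jaw":0.3}]' && python3 -m handwheel '[{"tx":-0.25,"ty":0,"tz":-0.3,"ax":0,"ay":0,"az":0,"jaw":0.3},{"tx":-0.5,"ty":0,"tz":-0.6,"ax":0,"ay":0,"az":0,"jaw":0.3},{"tx":-0.7,"ty":0,"tz":-0.9,"ax":0,"ay":0,"az":0,"jaw":0.3},{"tx":-0.75,"ty":0,"tz":-1,"ax":0,"ay":0,"az":0,"jaw":0.3}]'; python3 go.py .686 -.0104 .08
```

```text
time_s: 4.35
tool_pos: [0.5219, -0.1812, 0.1389]
orientation: [[-0.993, 0.002, -0.119], [0.119, 0.005, -0.993], [-0.002, -1.0, -0.005]]
wrist_force: [0.7, 0.2, -1.8]
grip_width: 0.686
time_s: 4.75
tool_pos: [0.625, -0.0746, 0.1384]
orientation: [[-0.993, 0.001, -0.121], [0.121, 0.004, -0.993], [-0.001, -1.0, -0.004]]
wrist_force: [-0.8, 0.1, -1.9]
grip_width: 0.689
t 4.75 pos [ 0.625  -0.0746  0.1384] F [-0.8  0.1 -1.9] jaw 0.689
shift [-0.44   0.489 -0.59 ] turn [ 0.006  0.01  -0.001]
```

```bash
python3 -m handwheel '[{"tx":-0.2,"ty":0,"tz":-0.25,"ax":0,"ay":0,"az":0,"jaw":0.3},{"tx":-0.4,"ty":0.1,"tz":-0.45,"ax":0,"ay":0,"az":0,"jaw":0.3},{"tx":-0.44,"ty":0.3,"tz":-0.52,"ax":0,"ay":0.01,"az":0,"jaw":0.3},{"tx":-0.44,"ty":0.49,"tz":-0.52,"ax":0,"ay":0.01,"az":0,"jaw":0.3},{"tx":-0.44,"ty":0.49,"tz":-0.52,"ax":0,"ay":0.01,"az":0,"jaw":0.3},{"tx":-0.44,"ty":0.49,"tz":-0.52,"ax":0,"ay":0.01,"az":0,"jaw":0.3}]'; python3 go.py .688 -.0104 .018
```

```text
time_s: 5.35
tool_pos: [0.6813, -0.0273, 0.0802]
orientation: [[-0.991, -0.003, -0.137], [0.137, -0.001, -0.991], [0.003, -1.0, 0.001]]
wrist_force: [0.0, 0.2, -1.1]
grip_width: 0.689
t 5.35 pos [ 0.6813 -0.0273  0.0802] F [ 0.   0.2 -1.1] jaw 0.689
shift [-0.038  0.518 -0.148] turn [-0.002 -0.011  0.004]
```

```bash
python3 -m handwheel '[{"tx":-0.038,"ty":0.15,"tz":-0.148,"ax":0,"ay":-0.01,"az":0,"jaw":0.3},{"tx":-0.038,"ty":0.3,"tz":-0.148,"ax":0,"ay":-0.01,"az":0,"jaw":0.3},{"tx":-0.038,"ty":0.42,"tz":-0.148,"ax":0,"ay":-0.01,"az":0,"jaw":0.3},{"tx":-0.038,"ty":0.48,"tz":-0.148,"ax":0,"ay":-0.01,"az":0,"jaw":0.3},{"tx":-0.038,"ty":0.48,"tz":-0.148,"ax":0,"ay":-0.01,"az":0,"jaw":0.3}]'; python3 go.py .688 -.0104 .016
```

```text
time_s: 5.85
tool_pos: [0.6881, -0.0107, 0.0224]
orientation: [[-0.991, -0.003, -0.13], [0.13, -0.001, -0.991], [0.003, -1.0, 0.001]]
wrist_force: [-0.9, -0.3, -1.6]
grip_width: 0.684
t 5.85 pos [ 0.6881 -0.0107  0.0224] F [-0.9 -0.3 -1.6] jaw 0.684
shift [ 0.001  0.053 -0.003] turn [-0.002 -0.002  0.003]
```

```bash
python3 -m handwheel '[{"tx":0,"ty":0.03,"tz":0,"ax":0,"ay":0,"az":0,"jaw":0.3},{"tx":0,"ty":0.06,"tz":0,"ax":0,"ay":0,"az":0,"jaw":0.3},{"tx":0,"ty":0.06,"tz":0,"ax":0,"ay":0,"az":0,"jaw":0.3}]'; python3 go.py .688 -.0104 .016
```

```text
time_s: 6.15
tool_pos: [0.6894, -0.0096, 0.0164]
orientation: [[-0.992, -0.0, -0.129], [0.129, -0.0, -0.992], [0.0, -1.0, 0.0]]
wrist_force: [-0.6, 0.2, -2.0]
grip_width: 0.682
t 6.15 pos [ 0.6894 -0.0096  0.0164] F [-0.6  0.2 -2. ] jaw 0.682
shift [0.011 0.004 0.008] turn [-0. -0.  0.]
```

Not in contact yet; lowering until the force changes.

```bash
python3 -m handwheel '[{"tx":0.01,"ty":0.02,"tz":0.01,"ax":0,"ay":0,"az":0,"jaw":0.3},{"tx":0.01,"ty":0.03,"tz":0.01,"ax":0,"ay":0,"az":0,"jaw":0.3},{"tx":0.01,"ty":0.03,"tz":0.01,"ax":0,"ay":0,"az":0,"jaw":0.3}]'; python3 go.py .688 -.0104 .016
```

```text
time_s: 6.45
tool_pos: [0.6895, -0.0096, 0.0159]
orientation: [[-0.992, 0.003, -0.129], [0.129, 0.001, -0.992], [-0.003, -1.0, -0.001]]
wrist_force: [-3.6, 1.6, 12.9]
grip_width: 0.689
t 6.45 pos [ 0.6895 -0.0096  0.0159] F [-3.6  1.6 12.9] jaw 0.689
shift [ 0.012 -0.001  0.008] turn [ 0.002  0.    -0.004]
```

```bash
python3 -m handwheel '[{"tx":0,"ty":-0.02,"tz":0,"ax":0,"ay":0,"az":0,"jaw":0.8},{"tx":0,"ty":-0.02,"tz":0,"ax":0,"ay":0,"az":0,"jaw":1},{"tx":0,"ty":-0.02,"tz":0,"ax":0,"ay":0,"az":0,"jaw":1},{"tx":0,"ty":-0.02,"tz":0,"ax":0,"ay":0,"az":0,"jaw":1},{"tx":0,"ty":-0.3,"tz":0,"ax":0,"ay":0,"az":0,"jaw":1},{"tx":0,"ty":-0.6,"tz":0,"ax":0,"ay":0,"az":0,"jaw":1},{"tx":0,"ty":-1,"tz":0,"ax":0,"ay":0,"az":0,"jaw":1},{"tx":0,"ty":-1,"tz":0,"ax":0,"ay":0,"az":0,"jaw":1}]'; python3 go.py .434 .067 .15
```

```text
time_s: 7.25
tool_pos: [0.6932, -0.0111, 0.14]
orientation: [[-0.992, 0.013, -0.129], [0.129, -0.001, -0.992], [-0.013, -1.0, -0.001]]
wrist_force: [1.6, -0.4, 0.6]
grip_width: 0.998
t 7.25 pos [ 0.6932 -0.0111  0.14  ] F [ 1.6 -0.4  0.6] jaw 0.998
shift [ 2.225 -0.113 -0.366] turn [ 0.002 -0.001 -0.017]
```

```bash
python3 -m handwheel '[{"tx":0.33,"ty":-0.1,"tz":-0.06,"ax":0,"ay":0,"az":0,"jaw":1},{"tx":0.66,"ty":-0.1,"tz":-0.12,"ax":0,"ay":0,"az":-0.015,"jaw":1},{"tx":1,"ty":-0.1,"tz":-0.18,"ax":0,"ay":0,"az":-0.015,"jaw":1}]' && python3 -m handwheel '[{"tx":0.33,"ty":0,"tz":-0.06,"ax":0,"ay":0,"az":0,"jaw":1},{"tx":0.66,"ty":0,"tz":-0.12,"ax":0,"ay":0,"az":0,"jaw":1},{"tx":1,"ty":0,"tz":-0.18,"ax":0,"ay":0,"az":0,"jaw":1},{"tx":1,"ty":0,"tz":-0.18,"ax":0,"ay":0,"az":0,"jaw":1},{"tx":1,"ty":0,"tz":-0.18,"ax":0,"ay":0,"az":0,"jaw":1}]'; python3 go.py .434 .067 .11;  python3 - <<'E'
from h import *
img,p=cloud("top")
for n,u,v,h in [("jam",266,130,.048),]:
    w=p[v-30:v+30,u-30:u+30].reshape(-1,3);q=w[abs(w[:,2]-h)<.006];print(len(q),q.mean(0),cv2.minEnclosingCircle(q[:,:2].astype(np.float32)*1000))
cv2.imwrite("pics/t2.png",img[:,:,::-1])
E
```

```text
time_s: 7.55
tool_pos: [0.5711, 0.0267, 0.1449]
orientation: [[-0.992, -0.011, -0.129], [0.129, 0.002, -0.992], [0.011, -1.0, -0.0]]
wrist_force: [-0.7, 0.7, -0.9]
grip_width: 0.996
time_s: 8.05
tool_pos: [0.4555, 0.0637, 0.1463]
orientation: [[-0.992, -0.011, -0.128], [0.128, 0.001, -0.992], [0.012, -1.0, 0.0]]
wrist_force: [1.0, 0.3, 0.2]
grip_width: 1.001
t 8.05 pos [0.4555 0.0637 0.1463] F [1.  0.3 0.2] jaw 1.001
shift [ 0.178  0.305 -0.005] turn [-0.     0.001  0.015]
404 [ 0.68680663 -0.00967609  0.04757701] ((687.3056640625, -10.385214805603027), 30.636247634887695)
```

View pics/t2.png

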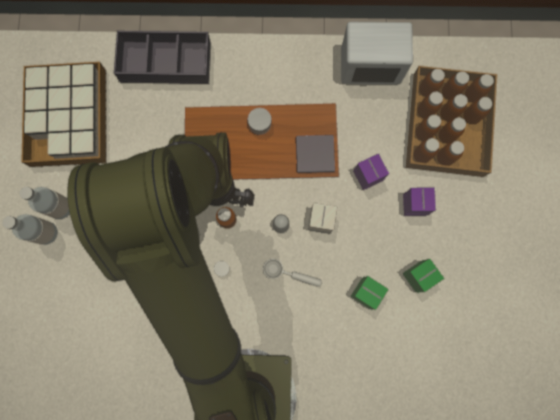

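The jar stands at about (687,-10) mm, at (259,120) px, which is right. Next is the bottle.

```bash
python3 -m handwheel '[{"tx":0.18,"ty":0.1,"tz":0,"ax":0,"ay":0,"az":0.015,"jaw":1},{"tx":0.18,"ty":0.1,"tz":0,"ax":0,"ay":0,"az":0.015,"jaw":1},{"tx":0.18,"ty":0.1,"tz":0,"ax":0,"ay":0,"az":0.015,"jaw":1}]'; python3 go.py .434 .067 .023
```

```text
time_s: 8.4
tool_pos: [0.4355, 0.0658, 0.1344]
orientation: [[-0.992, 0.001, -0.13], [0.13, -0.0, -0.992], [-0.001, -1.0, 0.0]]
wrist_force: [0.6, 0.5, 0.4]
grip_width: 1.002
t 8.4 pos [0.4355 0.0658 0.1344] F [0.6 0.5 0.4] jaw 1.002
shift [ 0.015  0.928 -0.008] turn [-0.    -0.001 -0.001]
```

```bash
python3 -m handwheel '[{"tx":0.01,"ty":0.25,"tz":-0.008,"ax":0,"ay":0,"az":0,"jaw":1},{"tx":0.01,"ty":0.5,"tz":-0.008,"ax":0,"ay":0,"az":0,"jaw":1},{"tx":0.01,"ty":0.75,"tz":-0.008,"ax":0,"ay":0,"az":0,"jaw":1},{"tx":0.01,"ty":0.93,"tz":-0.008,"ax":0,"ay":0,"az":0,"jaw":1},{"tx":0.01,"ty":0.93,"tz":-0.008,"ax":0,"ay":0,"az":0,"jaw":0.8},{"tx":0.01,"ty":0.93,"tz":-0.008,"ax":0,"ay":0,"az":0,"jaw":0.5},{"tx":0.01,"ty":0.93,"tz":-0.008,"ax":0,"ay":0,"az":0,"jaw":0.2},{"tx":0.01,"ty":0.93,"tz":-0.008,"ax":0,"ay":0,"az":0,"jaw":0.2},{"tx":0.01,"ty":0.93,"tz":-0.008,"ax":0,"ay":0,"az":0,"jaw":0.2},{"tx":0.01,"ty":0.93,"tz":-0.008,"ax":0,"ay":0,"az":0,"jaw":0.2}]' 30; python3 go.py .434 .067 .14
```

```text
time_s: 9.4
tool_pos: [0.438, 0.0678, 0.026]
orientation: [[-0.991, -0.006, -0.133], [0.133, -0.001, -0.991], [0.006, -1.0, 0.001]]
wrist_force: [0.3, -0.8, -0.6]
grip_width: 0.549
t 9.4 pos [0.438  0.0678 0.026 ] F [ 0.3 -0.8 -0.6] jaw 0.549
shift [ 0.037 -0.95   0.013] turn [-0.002 -0.005  0.007]
```

```bash
python3 -m handwheel '[{"tx":0,"ty":-0.2,"tz":0,"ax":0,"ay":0,"az":0,"jaw":0.2},{"tx":0,"ty":-0.5,"tz":0,"ax":0,"ay":0,"az":0,"jaw":0.2},{"tx":0,"ty":-0.8,"tz":0,"ax":0,"ay":0,"az":0,"jaw":0.2},{"tx":0,"ty":-0.8,"tz":0,"ax":0,"ay":0,"az":0,"jaw":0.2}]' 40;python3 go.py .606 -.014 .12
```

```text
time_s: 9.8
tool_pos: [0.44, 0.0678, 0.1254]
orientation: [[-0.991, 0.0, -0.131], [0.131, -0.001, -0.991], [-0.0, -1.0, 0.001]]
wrist_force: [1.0, 0.1, -1.4]
grip_width: 0.55
t 9.8 pos [0.44   0.0678 0.1254] F [ 1.   0.1 -1.4] jaw 0.55
shift [-1.461  0.046  0.494] turn [-0.002 -0.003 -0.   ]
```

```bash
python3 -m handwheel '[{"tx":-0.25,"ty":0,"tz":0.1,"ax":0,"ay":0,"az":0,"jaw":0.2},{"tx":-0.5,"ty":0,"tz":0.2,"ax":0,"ay":0,"az":0,"jaw":0.2},{"tx":-0.75,"ty":0,"tz":0.3,"ax":0,"ay":0,"az":0,"jaw":0.2},{"tx":-1,"ty":0,"tz":0.4,"ax":0,"ay":0,"az":0,"jaw":0.2}]' && python3 -m handwheel '[{"tx":-0.2,"ty":0,"tz":0.05,"ax":0,"ay":0,"az":0,"jaw":0.2},{"tx":-0.38,"ty":0,"tz":0.1,"ax":0,"ay":0,"az":0,"jaw":0.2},{"tx":-0.43,"ty":0.1,"tz":0.1,"ax":0,"ay":0,"az":0,"jaw":0.2},{"tx":-0.43,"ty":0.25,"tz":0.1,"ax":0,"ay":0,"az":0,"jaw":0.2},{"tx":-0.43,"ty":0.25,"tz":0.1,"ax":0,"ay":0,"az":0,"jaw":0.2}]';python3 go.py .606 -.014 .034
```

```text
time_s: 10.2
tool_pos: [0.5512, 0.0047, 0.1207]
orientation: [[-0.991, -0.008, -0.13], [0.13, -0.0, -0.991], [0.008, -1.0, 0.001]]
wrist_force: [1.2, 0.2, -1.5]
grip_width: 0.544
time_s: 10.7
tool_pos: [0.5966, -0.0122, 0.0876]
orientation: [[-0.991, -0.014, -0.13], [0.13, 0.001, -0.992], [0.014, -1.0, 0.001]]
wrist_force: [-0.6, 0.5, -1.7]
grip_width: 0.546
t 10.7 pos [ 0.5966 -0.0122  0.0876] F [-0.6  0.5 -1.7] jaw 0.546
shift [-0.086  0.445  0.004] turn [-0.001 -0.001  0.018]
```

```bash
python3 -m handwheel '[{"tx":-0.085,"ty":0.1,"tz":0.004,"ax":0,"ay":0,"az":0.01,"jaw":0.2},{"tx":-0.085,"ty":0.25,"tz":0.004,"ax":0,"ay":0,"az":0.018,"jaw":0.2},{"tx":-0.085,"ty":0.38,"tz":0.004,"ax":0,"ay":0,"az":0.018,"jaw":0.2},{"tx":-0.085,"ty":0.44,"tz":0.004,"ax":0,"ay":0,"az":0.018,"jaw":0.2},{"tx":-0.085,"ty":0.44,"tz":0.004,"ax":0,"ay":0,"az":0.018,"jaw":0.2}]' ;python3 go.py .606 -.014 .030
```

```text
time_s: 11.2
tool_pos: [0.6086, -0.0153, 0.037]
orientation: [[-0.992, 0.005, -0.129], [0.129, -0.003, -0.992], [-0.005, -1.0, 0.002]]
wrist_force: [-0.1, 0.5, -0.5]
grip_width: 0.544
t 11.2 pos [ 0.6086 -0.0153  0.037 ] F [-0.1  0.5 -0.5] jaw 0.544
shift [ 0.023  0.058 -0.008] turn [-0.002 -0.    -0.006]
```

```bash
python3 -m handwheel '[{"tx":0.02,"ty":0.02,"tz":-0.008,"ax":0,"ay":0,"az":0,"jaw":0.2},{"tx":0.02,"ty":0.035,"tz":-0.008,"ax":0,"ay":0,"az":0,"jaw":0.2},{"tx":0.02,"ty":0.05,"tz":-0.008,"ax":0,"ay":0,"az":0,"jaw":0.2},{"tx":0.02,"ty":0.05,"tz":-0.008,"ax":0,"ay":0,"az":0,"jaw":0.2}]' ;python3 go.py .606 -.014 .030
```

```text
time_s: 11.6
tool_pos: [0.6074, -0.0143, 0.0324]
orientation: [[-0.992, 0.008, -0.129], [0.129, -0.003, -0.992], [-0.008, -1.0, 0.002]]
wrist_force: [-0.2, 0.0, -0.6]
grip_width: 0.548
t 11.6 pos [ 0.6074 -0.0143  0.0324] F [-0.2  0.  -0.6] jaw 0.548
shift [ 0.012  0.02  -0.001] turn [-0.003  0.    -0.01 ]
```

```bash
python3 -m handwheel '[{"tx":0.01,"ty":0.015,"tz":0,"ax":0,"ay":0,"az":-0.01,"jaw":0.2},{"tx":0.01,"ty":0.025,"tz":0,"ax":0,"ay":0,"az":-0.01,"jaw":0.2},{"tx":0.01,"ty":0.025,"tz":0,"ax":0,"ay":0,"az":-0.01,"jaw":0.2}]' ;python3 go.py .606 -.014 .030
```

```text
time_s: 11.9
tool_pos: [0.6077, -0.0144, 0.032]
orientation: [[-0.992, 0.003, -0.129], [0.129, -0.001, -0.992], [-0.003, -1.0, 0.001]]
wrist_force: [-2.9, 1.8, 16.7]
grip_width: 0.547
t 11.9 pos [ 0.6077 -0.0144  0.032 ] F [-2.9  1.8 16.7] jaw 0.547
shift [ 0.015  0.017 -0.001] turn [-0.001 -0.    -0.004]
```

```bash
python3 -m handwheel '[{"tx":0,"ty":-0.02,"tz":0,"ax":0,"ay":0,"az":0,"jaw":0.6},{"tx":0,"ty":-0.02,"tz":0,"ax":0,"ay":0,"az":0,"jaw":0.8},{"tx":0,"ty":-0.02,"tz":0,"ax":0,"ay":0,"az":0,"jaw":1},{"tx":0,"ty":-0.02,"tz":0,"ax":0,"ay":0,"az":0,"jaw":1},{"tx":0,"ty":-0.02,"tz":0,"ax":0,"ay":0,"az":0,"jaw":1},{"tx":0,"ty":-0.3,"tz":0,"ax":0,"ay":0,"az":0,"jaw":1},{"tx":0,"ty":-0.6,"tz":0,"ax":0,"ay":0,"az":0,"jaw":1},{"tx":0,"ty":-1,"tz":0,"ax":0,"ay":0,"az":0,"jaw":1},{"tx":0,"ty":-1,"tz":0,"ax":0,"ay":0,"az":0,"jaw":1}]'; python3 go.py .436 -.1705 .15
```

```text
time_s: 12.8
tool_pos: [0.6101, -0.0156, 0.155]
orientation: [[-0.992, 0.01, -0.129], [0.129, -0.004, -0.992], [-0.011, -1.0, 0.003]]
wrist_force: [1.0, -1.3, 0.4]
grip_width: 1.001
t 12.8 pos [ 0.6101 -0.0156  0.155 ] F [ 1.  -1.3  0.4] jaw 1.001
shift [1.272 0.032 1.467] turn [-0.003 -0.001 -0.014]
```

```bash
python3 -m handwheel '[{"tx":0.25,"ty":0,"tz":0.25,"ax":0,"ay":0,"az":-0.014,"jaw":1},{"tx":0.5,"ty":0,"tz":0.55,"ax":0,"ay":0,"az":-0.014,"jaw":1},{"tx":0.75,"ty":0,"tz":0.85,"ax":0,"ay":0,"az":-0.014,"jaw":1},{"tx":0.8,"ty":0,"tz":0.95,"ax":0,"ay":0,"az":-0.014,"jaw":1}]' && python3 -m handwheel '[{"tx":0.2,"ty":0,"tz":0.25,"ax":0,"ay":0,"az":0,"jaw":1},{"tx":0.45,"ty":0.1,"tz":0.5,"ax":0,"ay":0,"az":0,"jaw":1},{"tx":0.45,"ty":0.2,"tz":0.5,"ax":0,"ay":0,"az":0,"jaw":1},{"tx":0.45,"ty":0.2,"tz":0.5,"ax":0,"ay":0,"az":0,"jaw":1}]'; python3 go.py .436 -.1705 .03
python3 - <<'E'
from h import *
img,p=cloud("top")
w=p[130:200,230:300].reshape(-1,3);q=w[abs(w[:,2]-.094)<.006]
print(len(q), cv2.minEnclosingCircle(q[:,:2].astype(np.float32)*1000) if len(q) else 0)
cv2.imwrite("pics/t3.png",img[:,:,::-1])
E
```

```text
time_s: 13.2
tool_pos: [0.4912, -0.1184, 0.1497]
orientation: [[-0.991, -0.016, -0.136], [0.136, -0.002, -0.991], [0.015, -1.0, 0.004]]
wrist_force: [0.3, -0.2, -0.3]
grip_width: 1.0
time_s: 13.6
tool_pos: [0.4335, -0.1675, 0.1253]
orientation: [[-0.991, -0.014, -0.131], [0.131, 0.001, -0.991], [0.014, -1.0, 0.001]]
wrist_force: [0.1, -0.4, 0.2]
grip_width: 1.0
t 13.6 pos [ 0.4335 -0.1675  0.1253] F [ 0.1 -0.4  0.2] jaw 1.0
shift [-0.035  0.794  0.021] turn [-0.001 -0.003  0.018]
0 0
```

View pics/t3.png

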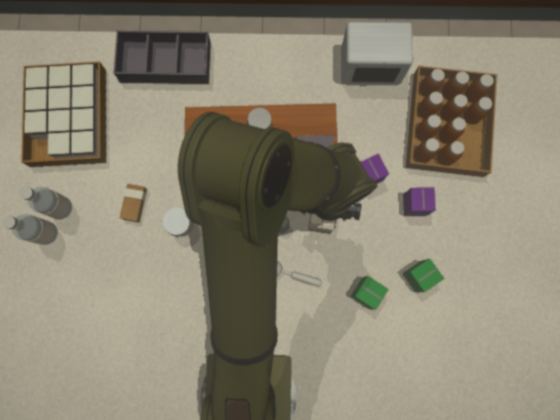

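```bash
python3 -m handwheel '[{"tx":-0.025,"ty":0.1,"tz":0.021,"ax":0,"ay":0,"az":0.018,"jaw":1},{"tx":-0.025,"ty":0.35,"tz":0.021,"ax":0,"ay":0,"az":0.018,"jaw":1},{"tx":-0.025,"ty":0.6,"tz":0.021,"ax":0,"ay":0,"az":0.018,"jaw":1},{"tx":-0.025,"ty":0.8,"tz":0.021,"ax":0,"ay":0,"az":0.018,"jaw":1},{"tx":-0.025,"ty":0.8,"tz":0.021,"ax":0,"ay":0,"az":0.018,"jaw":1},{"tx":-0.025,"ty":0.8,"tz":0.021,"ax":0,"ay":0,"az":0.018,"jaw":0.7},{"tx":-0.025,"ty":0.8,"tz":0.021,"ax":0,"ay":0,"az":0.018,"jaw":0.3},{"tx":-0.025,"ty":0.8,"tz":0.021,"ax":0,"ay":0,"az":0.018,"jaw":0.3},{"tx":-0.025,"ty":0.8,"tz":0.021,"ax":0,"ay":0,"az":0.018,"jaw":0.3},{"tx":-0.025,"ty":0.8,"tz":0.021,"ax":0,"ay":0,"az":0.018,"jaw":0.3}]' 30; python3 go.py .436 -.1705 .14
```

```text
time_s: 14.65
tool_pos: [0.4373, -0.1703, 0.0314]
orientation: [[-0.992, 0.005, -0.128], [0.128, -0.003, -0.992], [-0.005, -1.0, 0.003]]
wrist_force: [0.5, -0.1, 7.3]
grip_width: 0.677
t 14.65 pos [ 0.4373 -0.1703  0.0314] F [ 0.5 -0.1  7.3] jaw 0.677
shift [ 0.006 -0.905  0.005] turn [-0.003  0.001 -0.007]
```

```bash
python3 -m handwheel '[{"tx":0,"ty":-0.2,"tz":0,"ax":0,"ay":0,"az":0,"jaw":0.3},{"tx":0,"ty":-0.5,"tz":0,"ax":0,"ay":0,"az":0,"jaw":0.3},{"tx":0,"ty":-0.8,"tz":0,"ax":0,"ay":0,"az":0,"jaw":0.3},{"tx":0,"ty":-0.8,"tz":0,"ax":0,"ay":0,"az":0,"jaw":0.3}]' 40;python3 go.py .61 -.154 .12
```

```text
time_s: 15.05
tool_pos: [0.4377, -0.1708, 0.1297]
orientation: [[-0.992, 0.008, -0.129], [0.129, -0.006, -0.992], [-0.009, -1.0, 0.005]]
wrist_force: [0.5, 0.4, -2.4]
grip_width: 0.672
t 15.05 pos [ 0.4377 -0.1708  0.1297] F [ 0.5  0.4 -2.4] jaw 0.672
shift [-1.405  0.092 -0.324] turn [-0.006  0.    -0.011]
```

```bash
python3 -m handwheel '[{"tx":-0.25,"ty":0,"tz":-0.06,"ax":0,"ay":0,"az":0,"jaw":0.3},{"tx":-0.5,"ty":0,"tz":-0.12,"ax":0,"ay":0,"az":0,"jaw":0.3},{"tx":-0.75,"ty":0,"tz":-0.2,"ax":0,"ay":0,"az":0,"jaw":0.3},{"tx":-1,"ty":0,"tz":-0.25,"ax":0,"ay":0,"az":0,"jaw":0.3}]' && python3 -m handwheel '[{"tx":-0.2,"ty":0,"tz":-0.04,"ax":0,"ay":0,"az":0,"jaw":0.3},{"tx":-0.35,"ty":0,"tz":-0.07,"ax":0,"ay":0,"az":0,"jaw":0.3},{"tx":-0.4,"ty":0.1,"tz":-0.07,"ax":0,"ay":0,"az":0,"jaw":0.3},{"tx":-0.4,"ty":0.2,"tz":-0.07,"ax":0,"ay":0,"az":0,"jaw":0.3},{"tx":-0.4,"ty":0.2,"tz":-0.07,"ax":0,"ay":0,"az":0,"jaw":0.3}]';python3 go.py .61 -.154 .06
```

```text
time_s: 15.45
tool_pos: [0.5595, -0.1538, 0.1254]
orientation: [[-0.992, 0.001, -0.128], [0.128, -0.001, -0.992], [-0.001, -1.0, 0.0]]
wrist_force: [0.6, -0.2, -3.0]
grip_width: 0.675
time_s: 15.95
tool_pos: [0.6042, -0.1527, 0.0994]
orientation: [[-0.992, -0.004, -0.13], [0.13, 0.0, -0.992], [0.004, -1.0, 0.001]]
wrist_force: [-0.1, 0.3, -2.5]
grip_width: 0.674
t 15.95 pos [ 0.6042 -0.1527  0.0994] F [-0.1  0.3 -2.5] jaw 0.674
shift [-0.051  0.328  0.004] turn [-0.001 -0.002  0.006]
```

```bash
python3 -m handwheel '[{"tx":-0.045,"ty":0.1,"tz":0.01,"ax":0,"ay":0,"az":0,"jaw":0.3},{"tx":-0.045,"ty":0.25,"tz":0.01,"ax":0,"ay":0,"az":0,"jaw":0.3},{"tx":-0.045,"ty":0.35,"tz":0.01,"ax":0,"ay":0,"az":0,"jaw":0.3},{"tx":-0.045,"ty":0.35,"tz":0.01,"ax":0,"ay":0,"az":0,"jaw":0.3}]' ;python3 go.py .61 -.154 .052
```

```text
time_s: 16.35
tool_pos: [0.6111, -0.155, 0.0585]
orientation: [[-0.992, -0.002, -0.13], [0.13, -0.001, -0.992], [0.001, -1.0, 0.001]]
wrist_force: [0.1, 0.7, -3.1]
grip_width: 0.679
t 16.35 pos [ 0.6111 -0.155   0.0585] F [ 0.1  0.7 -3.1] jaw 0.679
shift [ 0.01   0.054 -0.007] turn [-0.001 -0.001  0.002]
```

```bash
python3 -m handwheel '[{"tx":0.01,"ty":0.03,"tz":-0.007,"ax":0,"ay":0,"az":0,"jaw":0.3},{"tx":0.01,"ty":0.05,"tz":-0.007,"ax":0,"ay":0,"az":0,"jaw":0.3},{"tx":0.01,"ty":0.06,"tz":-0.007,"ax":0,"ay":0,"az":0,"jaw":0.3},{"tx":0.01,"ty":0.06,"tz":-0.007,"ax":0,"ay":0,"az":0,"jaw":0.3}]' ;python3 go.py .61 -.154 .052
```

```text
time_s: 16.75
tool_pos: [0.612, -0.1545, 0.0536]
orientation: [[-0.992, 0.003, -0.129], [0.129, -0.003, -0.992], [-0.003, -1.0, 0.002]]
wrist_force: [-0.7, -0.4, -2.1]
grip_width: 0.68
t 16.75 pos [ 0.612  -0.1545  0.0536] F [-0.7 -0.4 -2.1] jaw 0.68
shift [ 0.017  0.013 -0.002] turn [-0.003  0.    -0.004]
```

```bash
python3 -m handwheel '[{"tx":0.02,"ty":0.02,"tz":0,"ax":0,"ay":0,"az":0,"jaw":0.3},{"tx":0.02,"ty":0.025,"tz":0,"ax":0,"ay":0,"az":0,"jaw":0.3},{"tx":0.02,"ty":0.025,"tz":0,"ax":0,"ay":0,"az":0,"jaw":0.3}]' ;python3 go.py .61 -.154 .052
```

```text
time_s: 17.05
tool_pos: [0.6113, -0.1546, 0.0525]
orientation: [[-0.992, 0.007, -0.129], [0.129, -0.003, -0.992], [-0.007, -1.0, 0.002]]
wrist_force: [-0.4, 1.6, 8.9]
grip_width: 0.673
t 17.05 pos [ 0.6113 -0.1546  0.0525] F [-0.4  1.6  8.9] jaw 0.673
shift [ 0.011  0.004 -0.004] turn [-0.003 -0.    -0.009]
```

```bash
python3 -m handwheel '[{"tx":0,"ty":-0.01,"tz":0,"ax":0,"ay":0,"az":0,"jaw":0.8},{"tx":0,"ty":-0.01,"tz":0,"ax":0,"ay":0,"az":0,"jaw":1},{"tx":0,"ty":-0.01,"tz":0,"ax":0,"ay":0,"az":0,"jaw":1},{"tx":0,"ty":-0.02,"tz":0,"ax":0,"ay":0,"az":0,"jaw":1},{"tx":0,"ty":-0.3,"tz":0,"ax":0,"ay":0,"az":0,"jaw":1},{"tx":0,"ty":-0.6,"tz":0,"ax":0,"ay":0,"az":0,"jaw":1},{"tx":0,"ty":-1,"tz":0,"ax":0,"ay":0,"az":0,"jaw":1},{"tx":0,"ty":-1,"tz":0,"ax":0,"ay":0,"az":0,"jaw":1}]'; python3 go.py .468 .3058 .17 -98.5
```

```text
time_s: 17.85
tool_pos: [0.6127, -0.1566, 0.1767]
orientation: [[-0.992, 0.013, -0.129], [0.129, -0.007, -0.992], [-0.014, -1.0, 0.005]]
wrist_force: [0.6, -0.6, 0.1]
grip_width: 0.998
t 17.85 pos [ 0.6127 -0.1566  0.1767] F [ 0.6 -0.6  0.1] jaw 0.998
shift [ 1.695  0.013 -3.665] turn [-0.007  0.024 -0.018]
```

```bash
python3 -m handwheel '[{"tx":0.15,"ty":0,"tz":-0.3,"ax":-0.007,"ay":0,"az":-0.018,"jaw":1},{"tx":0.3,"ty":0,"tz":-0.65,"ax":-0.007,"ay":0.02,"az":-0.018,"jaw":1},{"tx":0.45,"ty":0,"tz":-1,"ax":-0.007,"ay":0.024,"az":-0.018,"jaw":1}]' && python3 -m handwheel '[{"tx":0.15,"ty":0,"tz":-0.35,"ax":0,"ay":0,"az":0,"jaw":1},{"tx":0.3,"ty":0,"tz":-0.7,"ax":0,"ay":0,"az":0,"jaw":1},{"tx":0.45,"ty":0,"tz":-1,"ax":0,"ay":0,"az":0,"jaw":1}]' && python3 -m handwheel '[{"tx":0.15,"ty":0,"tz":-0.35,"ax":0,"ay":0,"az":0,"jaw":1},{"tx":0.3,"ty":0,"tz":-0.7,"ax":0,"ay":0,"az":0,"jaw":1},{"tx":0.45,"ty":0,"tz":-1,"ax":0,"ay":0,"az":0,"jaw":1},{"tx":0.45,"ty":0,"tz":-1,"ax":0,"ay":0,"az":0,"jaw":1}]' ; python3 go.py .468 .3058 .1 -98.5
```

```text
time_s: 18.15
tool_pos: [0.5705, -0.027, 0.1697]
orientation: [[-0.989, -0.011, -0.149], [0.149, 0.005, -0.989], [0.012, -1.0, -0.003]]
wrist_force: [1.0, 1.5, 0.0]
grip_width: 1.001
time_s: 18.45
tool_pos: [0.5346, 0.1013, 0.1706]
orientation: [[-0.989, -0.011, -0.146], [0.146, 0.006, -0.989], [0.012, -1.0, -0.004]]
wrist_force: [0.9, 0.9, 0.5]
grip_width: 1.003
time_s: 18.85
tool_pos: [0.4965, 0.2331, 0.1706]
orientation: [[-0.991, -0.015, -0.136], [0.136, 0.009, -0.991], [0.016, -1.0, -0.007]]
wrist_force: [-0.2, 0.9, -0.8]
grip_width: 1.0
t 18.85 pos [0.4965 0.2331 0.1706] F [-0.2  0.9 -0.8] jaw 1.0
shift [ 0.309  0.597 -0.564] turn [0.008 0.015 0.02 ]
```

```bash
python3 -m handwheel '[{"tx":0.15,"ty":0.1,"tz":-0.25,"ax":0.008,"ay":0.015,"az":0.02,"jaw":1},{"tx":0.3,"ty":0.3,"tz":-0.5,"ax":0.008,"ay":0.015,"az":0.02,"jaw":1},{"tx":0.3,"ty":0.55,"tz":-0.54,"ax":0.008,"ay":0.015,"az":0.02,"jaw":1},{"tx":0.3,"ty":0.55,"tz":-0.54,"ax":0.008,"ay":0.015,"az":0.02,"jaw":1}]' ; python3 go.py .468 .3058 .011 -98.5
python3 - <<'E'
from h import *
img,p=cloud("top")
for n,h,v0,v1,u0,u1 in (("bottle",.094,120,200,230,300),("carton",.101,120,190,290,345),("sh",.067,190,250,255,305)):
    w=p[v0:v1,u0:u1].reshape(-1,3);q=w[abs(w[:,2]-h)<.006]
    print(n,len(q), (cv2.minEnclosingCircle(q[:,:2].astype(np.float32)*1000),rect(q[:,:2]),q[:,2].mean()) if len(q)>5 else 0)
cv2.imwrite("pics/t4.png",img[:,:,::-1])
E
```

```text
time_s: 19.25
tool_pos: [0.4699, 0.2958, 0.1034]
orientation: [[-0.988, -0.003, -0.156], [0.156, -0.006, -0.988], [0.002, -1.0, 0.006]]
wrist_force: [0.1, -0.1, 1.1]
grip_width: 1.003
t 19.25 pos [0.4699 0.2958 0.1034] F [ 0.1 -0.1  1.1] jaw 1.003
shift [ 0.027  0.769 -0.085] turn [-0.008 -0.011  0.002]
bottle 124 (((602.5032958984375, -14.184450149536133), 15.620092391967773), (array([602.6, -13.7]), array([30.2, 26.9]), 2.2), np.float64(0.09329797164858661))
carton 557 (((609.3280029296875, -154.74903869628906), 39.61271286010742), (array([ 609.4, -154.4]), array([57.8, 59.1]), 82.5), np.float64(0.10044348529094049))
sh 128 (((423.29534912109375, -69.68031311035156), 16.59730339050293), (array([423.2, -69.4]), array([30.4, 32. ]), 65.4), np.float64(0.06530779519643276))
```

View pics/t4.png

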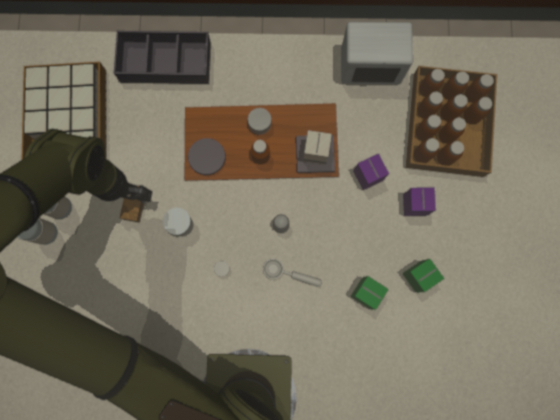

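Run:
```python
from h import *
img,p=cloud("side")
cv2.imwrite("pics/s4.png",img[:,:,::-1])
```

```text
(no output)
```

View pics/s4.png

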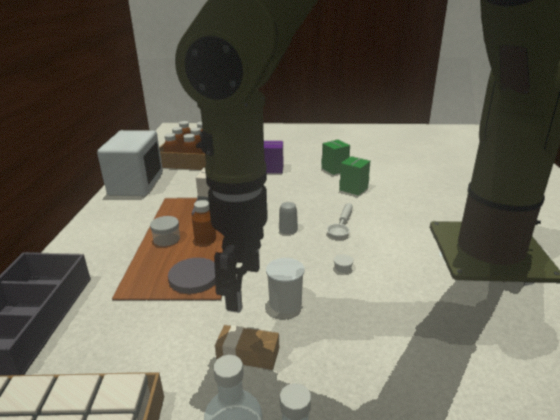

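The wrist hangs straight above the biscuit box, clear of the glass bottles. Descending.

```bash
python3 -m handwheel '[{"tx":0.027,"ty":0.05,"tz":-0.085,"ax":0,"ay":-0.01,"az":0,"jaw":1},{"tx":0.027,"ty":0.3,"tz":-0.085,"ax":0,"ay":-0.01,"az":0,"jaw":1},{"tx":0.027,"ty":0.55,"tz":-0.085,"ax":0,"ay":-0.01,"az":0,"jaw":1},{"tx":0.027,"ty":0.7,"tz":-0.085,"ax":0,"ay":-0.01,"az":0,"jaw":1},{"tx":0.027,"ty":0.7,"tz":-0.085,"ax":0,"ay":-0.01,"az":0,"jaw":1}]'; python3 go.py .468 .3058 .009 -98.5
```

```text
time_s: 19.85
tool_pos: [0.4713, 0.3048, 0.0216]
orientation: [[-0.988, 0.002, -0.152], [0.152, -0.004, -0.988], [-0.002, -1.0, 0.004]]
wrist_force: [0.0, 0.1, 0.1]
grip_width: 1.001
t 19.85 pos [0.4713 0.3048 0.0216] F [0.  0.1 0.1] jaw 1.001
shift [ 0.029  0.105 -0.004] turn [-0.005 -0.006 -0.003]
```

```bash
python3 -m handwheel '[{"tx":0.029,"ty":0.06,"tz":-0.004,"ax":-0.005,"ay":-0.005,"az":0,"jaw":1},{"tx":0.029,"ty":0.1,"tz":-0.004,"ax":-0.005,"ay":-0.005,"az":0,"jaw":0.8},{"tx":0.029,"ty":0.1,"tz":-0.004,"ax":-0.005,"ay":-0.005,"az":0,"jaw":0.5},{"tx":0.029,"ty":0.1,"tz":-0.004,"ax":-0.005,"ay":-0.005,"az":0,"jaw":0.2},{"tx":0.029,"ty":0.1,"tz":-0.004,"ax":-0.005,"ay":-0.005,"az":0,"jaw":0.2},{"tx":0.029,"ty":0.1,"tz":-0.004,"ax":-0.005,"ay":-0.005,"az":0,"jaw":0.2},{"tx":0.029,"ty":0.1,"tz":-0.004,"ax":-0.005,"ay":-0.005,"az":0,"jaw":0.2},{"tx":0.029,"ty":0.1,"tz":-0.004,"ax":-0.005,"ay":-0.005,"az":0,"jaw":0.2}]' 30; python3 go.py .468 .3058 .13 -98.5
```

```text
time_s: 20.65
tool_pos: [0.4692, 0.3064, 0.0116]
orientation: [[-0.989, 0.006, -0.148], [0.148, 0.001, -0.989], [-0.006, -1.0, -0.002]]
wrist_force: [-0.6, -0.1, 5.8]
grip_width: 0.518
t 20.65 pos [0.4692 0.3064 0.0116] F [-0.6 -0.1  5.8] jaw 0.518
shift [ 0.003 -0.987  0.005] turn [ 0.002  0.    -0.007]
```

```bash
python3 -m handwheel '[{"tx":0,"ty":-0.2,"tz":0,"ax":0,"ay":0,"az":0,"jaw":0.2},{"tx":0,"ty":-0.45,"tz":0,"ax":0,"ay":0,"az":0,"jaw":0.2},{"tx":0,"ty":-0.75,"tz":0,"ax":0,"ay":0,"az":0,"jaw":0.2},{"tx":0,"ty":-1,"tz":0,"ax":0,"ay":0,"az":0,"jaw":0.2}]' 40 && python3 -m handwheel '[{"tx":-0.15,"ty":-0.15,"tz":0.3,"ax":0,"ay":0,"az":0,"jaw":0.2},{"tx":-0.3,"ty":-0.3,"tz":0.6,"ax":0,"ay":0,"az":0,"jaw":0.2},{"tx":-0.45,"ty":-0.45,"tz":0.95,"ax":0,"ay":0,"az":0,"jaw":0.2}]'; python3 go.py .6106 -.1545 .18 -98
```

```text
time_s: 21.05
tool_pos: [0.4679, 0.3062, 0.1323]
orientation: [[-0.989, 0.005, -0.148], [0.148, 0.0, -0.989], [-0.005, -1.0, -0.001]]
wrist_force: [0.3, 0.3, -0.3]
grip_width: 0.519
time_s: 21.35
tool_pos: [0.5044, 0.1854, 0.1856]
orientation: [[-0.989, 0.005, -0.145], [0.145, 0.001, -0.989], [-0.005, -1.0, -0.002]]
wrist_force: [0.9, 0.8, -1.3]
grip_width: 0.516
t 21.35 pos [0.5044 0.1854 0.1856] F [ 0.9  0.8 -1.3] jaw 0.516
shift [-1.286  0.048  2.675] turn [ 0.002 -0.007 -0.006]
```

```bash
python3 -m handwheel '[{"tx":-0.15,"ty":0,"tz":0.3,"ax":0,"ay":0,"az":0,"jaw":0.2},{"tx":-0.3,"ty":0,"tz":0.65,"ax":0,"ay":0,"az":0,"jaw":0.2},{"tx":-0.47,"ty":0,"tz":1,"ax":0,"ay":0,"az":0,"jaw":0.2}]' && python3 -m handwheel '[{"tx":-0.15,"ty":0,"tz":0.3,"ax":0,"ay":0,"az":0,"jaw":0.2},{"tx":-0.3,"ty":0,"tz":0.65,"ax":0,"ay":0,"az":0,"jaw":0.2},{"tx":-0.43,"ty":0,"tz":0.95,"ax":0,"ay":0,"az":0,"jaw":0.2},{"tx":-0.43,"ty":0,"tz":0.95,"ax":0,"ay":0,"az":0,"jaw":0.2}]'; python3 go.py .6106 -.1545 .16 -98
```

```text
time_s: 21.65
tool_pos: [0.5421, 0.0573, 0.1851]
orientation: [[-0.989, 0.004, -0.147], [0.147, 0.001, -0.989], [-0.004, -1.0, -0.001]]
wrist_force: [0.5, 0.7, -1.1]
grip_width: 0.517
time_s: 22.05
tool_pos: [0.5771, -0.0703, 0.1861]
orientation: [[-0.988, 0.007, -0.157], [0.157, -0.006, -0.988], [-0.008, -1.0, 0.005]]
wrist_force: [-0.9, -0.1, -0.4]
grip_width: 0.518
t 22.05 pos [ 0.5771 -0.0703  0.1861] F [-0.9 -0.1 -0.4] jaw 0.518
shift [-0.384  0.224  0.648] turn [-0.007 -0.023 -0.01 ]
```

```bash
python3 -m handwheel '[{"tx":-0.15,"ty":0,"tz":0.25,"ax":0,"ay":-0.01,"az":-0.01,"jaw":0.2},{"tx":-0.35,"ty":0.05,"tz":0.5,"ax":0,"ay":-0.01,"az":-0.01,"jaw":0.2},{"tx":-0.38,"ty":0.1,"tz":0.6,"ax":0,"ay":-0.01,"az":-0.01,"jaw":0.2},{"tx":-0.38,"ty":0.2,"tz":0.6,"ax":0,"ay":-0.01,"az":-0.01,"jaw":0.2},{"tx":-0.38,"ty":0.2,"tz":0.6,"ax":0,"ay":-0.01,"az":-0.01,"jaw":0.2}]'; python3 go.py .6106 -.1545 .122 -98
```

```text
time_s: 22.55
tool_pos: [0.6091, -0.1373, 0.1587]
orientation: [[-0.99, -0.009, -0.139], [0.139, 0.005, -0.99], [0.009, -1.0, -0.003]]
wrist_force: [-0.1, 0.8, -1.0]
grip_width: 0.517
t 22.55 pos [ 0.6091 -0.1373  0.1587] F [-0.1  0.8 -1. ] jaw 0.517
shift [-0.035  0.305  0.141] turn [ 0.004 -0.     0.012]
```

```bash
python3 -m handwheel '[{"tx":-0.03,"ty":0.05,"tz":0.141,"ax":0,"ay":0,"az":0.01,"jaw":0.2},{"tx":-0.03,"ty":0.15,"tz":0.141,"ax":0,"ay":0,"az":0.01,"jaw":0.2},{"tx":-0.03,"ty":0.27,"tz":0.141,"ax":0,"ay":0,"az":0.01,"jaw":0.2},{"tx":-0.03,"ty":0.3,"tz":0.141,"ax":0,"ay":0,"az":0.01,"jaw":0.2},{"tx":-0.03,"ty":0.3,"tz":0.141,"ax":0,"ay":0,"az":0.01,"jaw":0.2}]'; python3 go.py .6106 -.1545 .1125 -98
```

```text
time_s: 23.05
tool_pos: [0.6114, -0.1551, 0.1237]
orientation: [[-0.99, 0.002, -0.138], [0.138, 0.002, -0.99], [-0.001, -1.0, -0.002]]
wrist_force: [0.3, 0.2, -0.4]
grip_width: 0.522
t 23.05 pos [ 0.6114 -0.1551  0.1237] F [ 0.3  0.2 -0.4] jaw 0.522
shift [ 0.008  0.093 -0.004] turn [ 0.003  0.001 -0.002]
```

```bash
python3 -m handwheel '[{"tx":0.008,"ty":0.03,"tz":-0.004,"ax":0,"ay":0,"az":0,"jaw":0.2},{"tx":0.008,"ty":0.06,"tz":-0.004,"ax":0,"ay":0,"az":0,"jaw":0.2},{"tx":0.008,"ty":0.08,"tz":-0.004,"ax":0,"ay":0,"az":0,"jaw":0.2},{"tx":0.008,"ty":0.085,"tz":-0.004,"ax":0,"ay":0,"az":0,"jaw":0.2},{"tx":0.008,"ty":0.085,"tz":-0.004,"ax":0,"ay":0,"az":0,"jaw":0.2}]'; python3 go.py .6106 -.1545 .1125 -98
```

```text
time_s: 23.55
tool_pos: [0.6113, -0.1564, 0.1148]
orientation: [[-0.99, 0.004, -0.14], [0.14, 0.0, -0.99], [-0.004, -1.0, -0.001]]
wrist_force: [0.5, 0.1, -0.7]
grip_width: 0.515
t 23.55 pos [ 0.6113 -0.1564  0.1148] F [ 0.5  0.1 -0.7] jaw 0.515
shift [ 0.008  0.019 -0.015] turn [ 0.001 -0.001 -0.005]
```

```bash
python3 -m handwheel '[{"tx":0.004,"ty":0.01,"tz":-0.012,"ax":0,"ay":0,"az":0,"jaw":0.2},{"tx":0.004,"ty":0.02,"tz":-0.012,"ax":0,"ay":0,"az":0,"jaw":0.2},{"tx":0.004,"ty":0.025,"tz":-0.012,"ax":0,"ay":0,"az":0,"jaw":0.2},{"tx":0.004,"ty":0.025,"tz":-0.012,"ax":0,"ay":0,"az":0,"jaw":0.2}]'; python3 go.py .6106 -.1545 .1125 -98
```

```text
time_s: 23.95
tool_pos: [0.6112, -0.1546, 0.1127]
orientation: [[-0.99, 0.005, -0.14], [0.14, 0.001, -0.99], [-0.005, -1.0, -0.002]]
wrist_force: [-1.1, 1.1, 6.3]
grip_width: 0.517
t 23.95 pos [ 0.6112 -0.1546  0.1127] F [-1.1  1.1  6.3] jaw 0.517
shift [ 0.005  0.002 -0.   ] turn [ 0.002 -0.    -0.006]
```

Contact at the expected height. Opening evenly and lifting.

```bash
python3 -m handwheel '[{"tx":0,"ty":-0.005,"tz":0,"ax":0,"ay":0,"az":0,"jaw":0.6},{"tx":0,"ty":-0.01,"tz":0,"ax":0,"ay":0,"az":0,"jaw":0.8},{"tx":0,"ty":-0.01,"tz":0,"ax":0,"ay":0,"az":0,"jaw":0.9},{"tx":0,"ty":-0.02,"tz":0,"ax":0,"ay":0,"az":0,"jaw":1},{"tx":0,"ty":-0.05,"tz":0,"ax":0,"ay":0,"az":0,"jaw":1},{"tx":0,"ty":-0.3,"tz":0,"ax":0,"ay":0,"az":0,"jaw":1},{"tx":0,"ty":-0.6,"tz":0,"ax":0,"ay":0,"az":0,"jaw":1},{"tx":0,"ty":-0.6,"tz":0,"ax":0,"ay":0,"az":0,"jaw":1}]'; python3 go.py .417 .182 .17
```

```text
time_s: 24.75
tool_pos: [0.6135, -0.157, 0.1889]
orientation: [[-0.99, 0.013, -0.14], [0.14, -0.003, -0.99], [-0.013, -1.0, 0.002]]
wrist_force: [0.1, 0.5, -0.0]
grip_width: 1.001
t 24.75 pos [ 0.6135 -0.157   0.1889] F [ 0.1  0.5 -0. ] jaw 1.001
shift [ 2.02   0.127 -2.568] turn [-0.002 -0.015 -0.017]
```

```bash
python3 -m handwheel '[{"tx":0.25,"ty":0,"tz":-0.3,"ax":0,"ay":-0.015,"az":-0.017,"jaw":1},{"tx":0.5,"ty":0,"tz":-0.65,"ax":0,"ay":-0.015,"az":-0.017,"jaw":1},{"tx":0.75,"ty":0,"tz":-1,"ax":0,"ay":-0.015,"az":-0.017,"jaw":1}]' && python3 -m handwheel '[{"tx":0.25,"ty":0,"tz":-0.35,"ax":0,"ay":0,"az":0,"jaw":1},{"tx":0.55,"ty":0,"tz":-0.7,"ax":0,"ay":0,"az":0,"jaw":1},{"tx":0.8,"ty":0,"tz":-1,"ax":0,"ay":0,"az":0,"jaw":1},{"tx":0.8,"ty":0,"tz":-1,"ax":0,"ay":0,"az":0,"jaw":1}]'; python3 go.py .417 .182 .11
python3 - <<'E'
from h import *
img,p=cloud("top")
for n,h,v0,v1,u0,u1 in (("bottle",.094,120,200,230,300),("biscuits",.135,110,200,290,350),("sh",.067,190,250,255,305),("cereal",.075,190,260,140,215)):
    w=p[v0:v1,u0:u1].reshape(-1,3);q=w[abs(w[:,2]-h)<.006]
    print(n,len(q), (cv2.minEnclosingCircle(q[:,:2].astype(np.float32)*1000),rect(q[:,:2]),q[:,2].mean()) if len(q)>5 else 0)
cv2.imwrite("pics/t5.png",img[:,:,::-1])
E
```

```text
time_s: 25.05
tool_pos: [0.5389, -0.0252, 0.1834]
orientation: [[-0.992, -0.009, -0.129], [0.129, 0.002, -0.992], [0.009, -1.0, -0.001]]
wrist_force: [0.5, 1.1, -0.0]
grip_width: 1.004
time_s: 25.45
tool_pos: [0.4551, 0.1116, 0.1836]
orientation: [[-0.993, -0.016, -0.118], [0.118, 0.006, -0.993], [0.017, -1.0, -0.004]]
wrist_force: [0.8, -0.2, -0.7]
grip_width: 1.002
t 25.45 pos [0.4551 0.1116 0.1836] F [ 0.8 -0.2 -0.7] jaw 1.002
shift [ 0.374  0.622 -0.542] turn [0.005 0.014 0.021]
bottle 125 (((602.9317016601562, -13.249049186706543), 16.025211334228516), (array([602.9, -13.7]), array([32. , 26.9]), 1.5), np.float64(0.09326756101839535))
biscuits 716 (((609.8457641601562, -155.30848693847656), 49.17005920410156), (array([ 610.2, -154.4]), array([45.5, 91.9]), 81.4), np.float64(0.1345747710669389))
sh 134 (((422.7750244140625, -69.82960510253906), 17.51458168029785), (array([423. , -71.1]), array([31.2, 31.8]), 50.6), np.float64(0.06566150588107787))
cereal 583 (((416.5562744140625, 182.7152557373047), 33.58942794799805), (array([417. , 182.1]), array([64.6, 65.6]), 1.2), np.float64(0.07446923254675372))
```

View pics/t5.png

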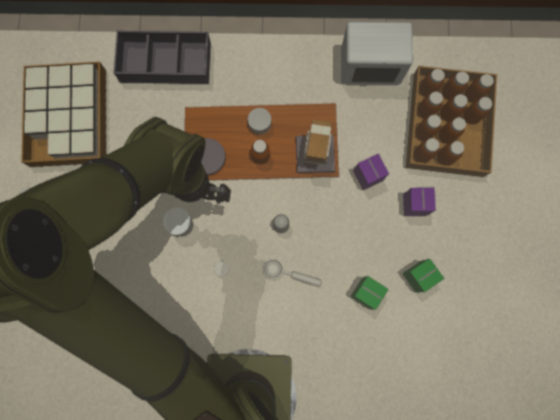

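The biscuit box lies flat on the carton at (318,144), centred to within about 1 mm. Now the cup at (177,221).

```bash
python3 -m handwheel '[{"tx":0.15,"ty":0,"tz":-0.25,"ax":0,"ay":0.01,"az":0.02,"jaw":1},{"tx":0.35,"ty":0.2,"tz":-0.5,"ax":0,"ay":0.01,"az":0.02,"jaw":1},{"tx":0.35,"ty":0.4,"tz":-0.5,"ax":0,"ay":0.01,"az":0.02,"jaw":1},{"tx":0.35,"ty":0.5,"tz":-0.5,"ax":0,"ay":0.01,"az":0.02,"jaw":1},{"tx":0.35,"ty":0.5,"tz":-0.5,"ax":0,"ay":0.01,"az":0.02,"jaw":1}]'; python3 go.py .417 .182 .026
```

```text
time_s: 26.0
tool_pos: [0.4257, 0.1688, 0.1239]
orientation: [[-0.991, 0.005, -0.137], [0.137, -0.001, -0.991], [-0.005, -1.0, 0.001]]
wrist_force: [0.1, -0.9, 0.5]
grip_width: 1.001
t 26.0 pos [0.4257 0.1688 0.1239] F [ 0.1 -0.9  0.5] jaw 1.001
shift [ 0.091  0.816 -0.1  ] turn [-0.001 -0.011 -0.007]
```

```bash
python3 -m handwheel '[{"tx":0.085,"ty":0,"tz":-0.1,"ax":0,"ay":-0.01,"az":0,"jaw":1},{"tx":0.085,"ty":0.1,"tz":-0.1,"ax":0,"ay":-0.01,"az":0,"jaw":1},{"tx":0.085,"ty":0.35,"tz":-0.1,"ax":0,"ay":-0.01,"az":0,"jaw":1},{"tx":0.085,"ty":0.6,"tz":-0.1,"ax":0,"ay":-0.01,"az":0,"jaw":1},{"tx":0.085,"ty":0.8,"tz":-0.1,"ax":0,"ay":-0.01,"az":0,"jaw":1},{"tx":0.085,"ty":0.8,"tz":-0.1,"ax":0,"ay":-0.01,"az":0,"jaw":1}]'; python3 go.py .417 .182 .026
```

```text
time_s: 26.6
tool_pos: [0.4181, 0.1819, 0.0275]
orientation: [[-0.991, 0.004, -0.131], [0.131, -0.0, -0.991], [-0.004, -1.0, -0.0]]
wrist_force: [0.1, -0.4, 0.4]
grip_width: 0.999
t 26.6 pos [0.4181 0.1819 0.0275] F [ 0.1 -0.4  0.4] jaw 0.999
shift [0.009 0.013 0.   ] turn [ 0.001 -0.003 -0.006]
```

```bash
python3 -m handwheel '[{"tx":0.01,"ty":0,"tz":0,"ax":0,"ay":0,"az":0,"jaw":0.7},{"tx":0.01,"ty":0,"tz":0,"ax":0,"ay":0,"az":0,"jaw":0.4},{"tx":0.01,"ty":0,"tz":0,"ax":0,"ay":0,"az":0,"jaw":0.4},{"tx":0.01,"ty":0,"tz":0,"ax":0,"ay":0,"az":0,"jaw":0.4},{"tx":0.01,"ty":0,"tz":0,"ax":0,"ay":0,"az":0,"jaw":0.4},{"tx":0.01,"ty":0,"tz":0,"ax":0,"ay":0,"az":0,"jaw":0.4}]' 30; python3 go.py .417 .182 .026
```

```text
time_s: 27.2
tool_pos: [0.4174, 0.183, 0.0303]
orientation: [[-0.992, 0.009, -0.128], [0.128, -0.0, -0.992], [-0.009, -1.0, -0.001]]
wrist_force: [-0.2, -1.8, 7.8]
grip_width: 0.746
t 27.2 pos [0.4174 0.183  0.0303] F [-0.2 -1.8  7.8] jaw 0.746
shift [0.003 0.036 0.009] turn [ 0.001  0.    -0.012]
```

```bash
python3 -m handwheel '[{"tx":0,"ty":-0.15,"tz":0,"ax":0,"ay":0,"az":0,"jaw":0.4},{"tx":0,"ty":-0.4,"tz":0,"ax":0,"ay":0,"az":0,"jaw":0.4},{"tx":0,"ty":-0.7,"tz":0,"ax":0,"ay":0,"az":0,"jaw":0.4},{"tx":0,"ty":-0.7,"tz":0,"ax":0,"ay":0,"az":0,"jaw":0.4}]' 40;python3 go.py .596 .1255 .1
python3 - <<'E'
from h import *
g=get_image("side")["image"][:,:,::-1];cv2.imwrite("pics/s6.png",g)
E
```

```text
time_s: 27.6
tool_pos: [0.418, 0.1841, 0.1168]
orientation: [[-0.992, 0.014, -0.128], [0.128, 0.002, -0.992], [-0.013, -1.0, -0.003]]
wrist_force: [0.6, 0.2, -1.3]
grip_width: 0.74
t 27.6 pos [0.418  0.1841 0.1168] F [ 0.6  0.2 -1.3] jaw 0.74
shift [-1.532  0.16   0.295] turn [ 0.004  0.002 -0.017]
```

View pics/s6.png

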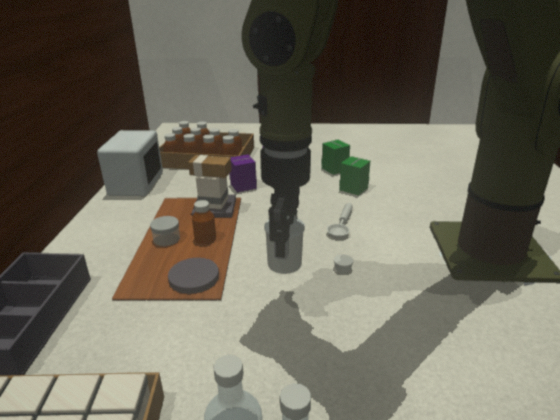

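The cup hangs upright in the gripper at (285,245). Carrying it to the round stand at (194,275).

```bash
python3 -m handwheel '[{"tx":-0.2,"ty":0,"tz":0.04,"ax":0,"ay":0,"az":-0.017,"jaw":0.4},{"tx":-0.45,"ty":0,"tz":0.08,"ax":0,"ay":0,"az":-0.017,"jaw":0.4},{"tx":-0.7,"ty":0,"tz":0.14,"ax":0,"ay":0,"az":-0.017,"jaw":0.4},{"tx":-1,"ty":0,"tz":0.2,"ax":0,"ay":0,"az":-0.017,"jaw":0.4}]' && python3 -m handwheel '[{"tx":-0.25,"ty":0,"tz":0.04,"ax":0,"ay":0,"az":0,"jaw":0.4},{"tx":-0.45,"ty":0,"tz":0.08,"ax":0,"ay":0,"az":0,"jaw":0.4},{"tx":-0.5,"ty":0.1,"tz":0.08,"ax":0,"ay":0,"az":0,"jaw":0.4},{"tx":-0.5,"ty":0.15,"tz":0.08,"ax":0,"ay":0,"az":0,"jaw":0.4},{"tx":-0.5,"ty":0.15,"tz":0.08,"ax":0,"ay":0,"az":0,"jaw":0.4}]';python3 go.py .596 .1255 .06
```

```text
time_s: 28.05
tool_pos: [0.5314, 0.1446, 0.113]
orientation: [[-0.992, -0.01, -0.127], [0.127, 0.002, -0.992], [0.01, -1.0, -0.001]]
wrist_force: [0.5, 0.7, -0.9]
grip_width: 0.74
time_s: 28.55
tool_pos: [0.5869, 0.128, 0.0931]
orientation: [[-0.992, -0.013, -0.127], [0.127, 0.002, -0.992], [0.013, -1.0, -0.001]]
wrist_force: [-1.5, -0.1, -0.8]
grip_width: 0.741
t 28.55 pos [0.5869 0.128  0.0931] F [-1.5 -0.1 -0.8] jaw 0.741
shift [-0.082  0.275  0.011] turn [0.001 0.002 0.016]
```

```bash
python3 -m handwheel '[{"tx":-0.075,"ty":0,"tz":0.011,"ax":0,"ay":0,"az":0.016,"jaw":0.4},{"tx":-0.075,"ty":0.1,"tz":0.011,"ax":0,"ay":0,"az":0.016,"jaw":0.4},{"tx":-0.075,"ty":0.2,"tz":0.011,"ax":0,"ay":0,"az":0.016,"jaw":0.4},{"tx":-0.075,"ty":0.27,"tz":0.011,"ax":0,"ay":0,"az":0.016,"jaw":0.4},{"tx":-0.075,"ty":0.27,"tz":0.011,"ax":0,"ay":0,"az":0.016,"jaw":0.4}]';python3 go.py .596 .1255 .051
```

```text
time_s: 29.05
tool_pos: [0.597, 0.1248, 0.061]
orientation: [[-0.992, 0.002, -0.128], [0.128, 0.0, -0.992], [-0.002, -1.0, -0.0]]
wrist_force: [-0.7, 0.5, -0.4]
grip_width: 0.739
t 29.05 pos [0.597  0.1248 0.061 ] F [-0.7  0.5 -0.4] jaw 0.739
shift [ 0.009  0.083 -0.004] turn [ 0.     0.001 -0.003]
```

```bash
python3 -m handwheel '[{"tx":0.009,"ty":0.03,"tz":-0.004,"ax":0,"ay":0,"az":0,"jaw":0.4},{"tx":0.009,"ty":0.05,"tz":-0.004,"ax":0,"ay":0,"az":0,"jaw":0.4},{"tx":0.009,"ty":0.07,"tz":-0.004,"ax":0,"ay":0,"az":0,"jaw":0.4},{"tx":0.009,"ty":0.08,"tz":-0.004,"ax":0,"ay":0,"az":0,"jaw":0.4},{"tx":0.009,"ty":0.08,"tz":-0.004,"ax":0,"ay":0,"az":0,"jaw":0.4}]';python3 go.py .596 .1255 .05
```

```text
time_s: 29.55
tool_pos: [0.5976, 0.1253, 0.0532]
orientation: [[-0.992, 0.006, -0.128], [0.128, 0.0, -0.992], [-0.006, -1.0, -0.001]]
wrist_force: [0.0, 0.6, -0.3]
grip_width: 0.736
t 29.55 pos [0.5976 0.1253 0.0532] F [ 0.   0.6 -0.3] jaw 0.736
shift [ 0.014  0.027 -0.   ] turn [ 0.001  0.001 -0.007]
```

```bash
python3 -m handwheel '[{"tx":0.014,"ty":0.01,"tz":0,"ax":0,"ay":0,"az":0,"jaw":0.4},{"tx":0.014,"ty":0.02,"tz":0,"ax":0,"ay":0,"az":0,"jaw":0.4},{"tx":0.014,"ty":0.027,"tz":0,"ax":0,"ay":0,"az":0,"jaw":0.4},{"tx":0.014,"ty":0.027,"tz":0,"ax":0,"ay":0,"az":0,"jaw":0.4}]';python3 go.py .596 .1255 .05
```

```text
time_s: 29.95
tool_pos: [0.5964, 0.1255, 0.0507]
orientation: [[-0.992, 0.007, -0.128], [0.128, 0.0, -0.992], [-0.007, -1.0, -0.001]]
wrist_force: [-0.6, 0.3, 4.8]
grip_width: 0.712
t 29.95 pos [0.5964 0.1255 0.0507] F [-0.6  0.3  4.8] jaw 0.712
shift [0.003 0.006 0.   ] turn [ 0.002  0.001 -0.009]
```

```bash
python3 -m handwheel '[{"tx":0,"ty":0.012,"tz":0,"ax":0,"ay":0,"az":0,"jaw":0.4},{"tx":0,"ty":0.012,"tz":0,"ax":0,"ay":0,"az":0,"jaw":0.4}]';python3 go.py .596 .1255 .05
python3 - <<'E'
from h import *
g=get_image("side")["image"][:,:,::-1];cv2.imwrite("pics/s7.png",cv2.resize(g[120:310,110:330],None,fx=3,fy=3))
E
```

```text
time_s: 30.15
tool_pos: [0.5969, 0.1255, 0.0505]
orientation: [[-0.992, 0.008, -0.128], [0.128, 0.001, -0.992], [-0.008, -1.0, -0.002]]
wrist_force: [-2.7, -0.6, 14.4]
grip_width: 0.71
t 30.15 pos [0.5969 0.1255 0.0505] F [-2.7 -0.6 14.4] jaw 0.71
shift [0.008 0.004 0.001] turn [ 0.003  0.    -0.01 ]
```

View pics/s7.png

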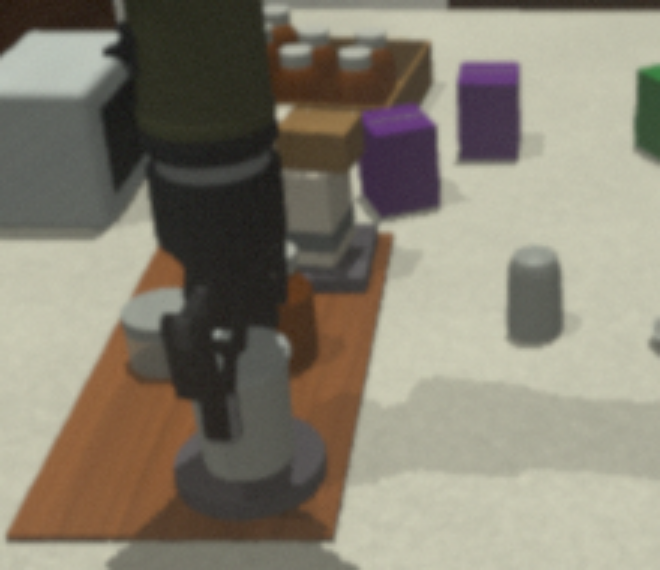

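The cup rests on the stand, upright. Releasing.

```bash
python3 -m handwheel '[{"tx":0,"ty":-0.01,"tz":0,"ax":0,"ay":0,"az":0,"jaw":0.8},{"tx":0,"ty":-0.015,"tz":0,"ax":0,"ay":0,"az":0,"jaw":0.9},{"tx":0,"ty":-0.015,"tz":0,"ax":0,"ay":0,"az":0,"jaw":1},{"tx":0,"ty":-0.015,"tz":0,"ax":0,"ay":0,"az":0,"jaw":1},{"tx":0,"ty":-0.015,"tz":0,"ax":0,"ay":0,"az":0,"jaw":1},{"tx":0,"ty":-0.3,"tz":0,"ax":0,"ay":0,"az":0,"jaw":1},{"tx":0,"ty":-0.6,"tz":0,"ax":0,"ay":0,"az":0,"jaw":1},{"tx":0,"ty":-1,"tz":0,"ax":0,"ay":0,"az":0,"jaw":1}]' && python3 -m handwheel '[{"tx":0.25,"ty":-0.2,"tz":0,"ax":0,"ay":0,"az":0,"jaw":1},{"tx":0.6,"ty":-0.3,"tz":0,"ax":0,"ay":0,"az":0,"jaw":1},{"tx":1,"ty":-0.4,"tz":0,"ax":0,"ay":0,"az":0,"jaw":1}]' && python3 -m handwheel '[{"tx":0.2,"ty":0,"tz":-0.3,"ax":0,"ay":0,"az":0,"jaw":1},{"tx":0.3,"ty":0,"tz":-0.6,"ax":0,"ay":0,"az":0,"jaw":1},{"tx":0.3,"ty":0,"tz":-1,"ax":0,"ay":0,"az":0,"jaw":1},{"tx":0.3,"ty":0,"tz":-1,"ax":0,"ay":0,"az":0,"jaw":1},{"tx":0.3,"ty":0,"tz":-1,"ax":0,"ay":0,"az":0,"jaw":1},{"tx":0.3,"ty":0,"tz":-1,"ax":0,"ay":0,"az":0,"jaw":1},{"tx":0.3,"ty":0,"tz":-1,"ax":0,"ay":0,"az":0,"jaw":1}]'
python3 - <<'E'
from h import *
img,p=cloud("top")
for n,h,v0,v1,u0,u1 in (("jam",.048,95,160,230,300),("bottle",.094,120,200,230,300),("biscuits",.135,110,200,290,350),("sh",.067,190,250,255,305),("cereal",.096,110,200,170,245),("sq",.021,110,200,280,350),("rd",.021,110,200,170,245)):
    w=p[v0:v1,u0:u1].reshape(-1,3);q=w[abs(w[:,2]-h)<.006]
    print(n,len(q), (cv2.minEnclosingCircle(q[:,:2].astype(np.float32)*1000),rect(q[:,:2]),q[:,2].mean(),q[:,2].std()) if len(q)>5 else 0)
cv2.imwrite("pics/t8.png",img[:,:,::-1])
g=get_image("side")["image"][:,:,::-1];cv2.imwrite("pics/s8.png",g)
E
```

```text
time_s: 31.0
tool_pos: [0.5938, 0.1255, 0.1682]
orientation: [[-0.992, 0.002, -0.128], [0.128, -0.001, -0.992], [-0.002, -1.0, 0.0]]
wrist_force: [0.2, 0.9, -0.1]
grip_width: 1.004
time_s: 31.3
tool_pos: [0.4758, 0.1407, 0.2167]
orientation: [[-0.992, 0.008, -0.129], [0.129, 0.0, -0.992], [-0.008, -1.0, -0.001]]
wrist_force: [-0.6, 0.5, 0.2]
grip_width: 1.001
time_s: 32.0
tool_pos: [0.4558, 0.2628, 0.2159]
orientation: [[-0.991, 0.006, -0.131], [0.131, -0.001, -0.991], [-0.006, -1.0, -0.0]]
wrist_force: [-0.1, 0.5, 0.0]
grip_width: 1.003
jam 431 (((649.1331176757812, -12.805169105529785), 68.39176940917969), (array([649.4, -10.8]), array([136.1,  58.6]), 1.8), np.float64(0.04762319745555633), np.float64(0.0025102419732044978))
bottle 125 (((602.229248046875, -14.67831802368164), 15.840472221374512), (array([602. , -13.7]), array([31.4, 26.9]), 1.6), np.float64(0.0930884417084789), np.float64(0.002430351269938681))
biscuits 710 (((610.4855346679688, -154.747802734375), 49.26487350463867), (array([ 610.6, -154.8]), array([45.3, 91.8]), 81.7), np.float64(0.13457764269487313), np.float64(0.0021935108997371655))
sh 139 (((423.5374450683594, -69.93072509765625), 17.225269317626953), (array([422.8, -70.5]), array([30.9, 33.1]), 17.7), np.float64(0.06552577099115701), np.float64(0.0026882528899883212))
cereal 556 (((597.6550903320312, 125.32316589355469), 33.917869567871094), (array([597. , 125.5]), array([66.3, 63.9]), 2.7), np.float64(0.0956564288111873), np.float64(0.00226850288693479))
sq 689 (((608.484375, -153.9351348876953), 66.20061492919922), (array([ 608.2, -154.3]), array([97.5, 96.4]), 2.7), np.float64(0.02027112816529372), np.float64(0.002595633176868717))
rd 482 (((610.72802734375, 116.85379028320312), 65.31425476074219), (array([597.1, 110.1]), array([ 82.8, 122.8]), 32.3), np.float64(0.020519402131913375), np.float64(0.0024837221868531287))
```

View pics/t8.png

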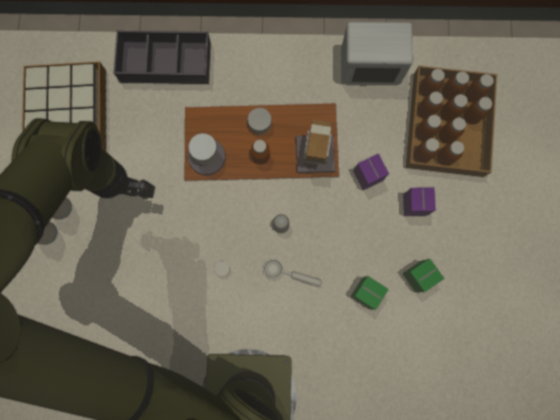

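View pics/s8.png

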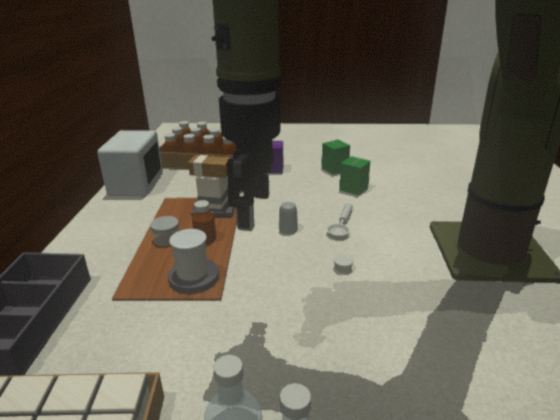

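All pieces stand where intended. The top view shows the jar at (259,120), bottle (260,151), cup (205,148) and biscuits on the carton (318,144). The gripper is clear of everything, so I'm handing in.

```bash
python3 -c "
from bench import robot
print(robot.hand_in(), robot.get_obs()['time_s'])"
```

```text
the job is handed in; nothing more can be done
the job is handed in; nothing more can be done
```

The breakfast is set up and handed in at about 32 s of the 138 s allowed; the hand-in gives no verdict.

I placed the jar first, then the bottle, the white carton, the biscuit box and the cup. I lowered each one until the wrist force showed contact, then released it.

| Thing | Last check (top-camera depth) |
|---|---|
| Carton | about 1 mm from the square stand's centre, measured before the biscuit box covered it |
| Biscuit box | about 1 mm from the carton's centre, top at 135 mm, flat |
| Cup | about 1.5–2 mm from the round stand's centre |
| Bottle | about 1 mm from the midpoint between the stands |
| Jar | about 84 mm behind the bottle, on the board's middle line, so a gap of about 3 cm |
| Shaker | unmoved, to within about 1 mm |

- **Failed checks:** in the last picture, the automatic fits for the jar and for the round stand picked up neighbouring points and were not usable. For the jar I rely on the measurement right after it was placed and on the final pictures, which show it unmoved. For the round stand I used its position from the first picture.
- **Disagreement:** the gripper opening on the cup narrowed by about 2 mm as it touched down, but the cup then measured upright and centred.

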